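# Change over the keyed sample wheels of a bench sampler

## Task

Change the samples over on the bench sampler: lift the finished wheels off its spindles and stand them flat in the steel return tray, then fit every fresh wheel that stands on the worktop onto a spindle of its own, turned so that its keyway matches the spindle's key and let down fully home on its seat. When all the wheels are where they belong, push the clear cover shut until its catch snaps in and press the start button, leaving the reagent carton, the wash bottle and the specimen cup where they stand.

Things in the scene. Friction and masses are not known exactly. Their poses are not given: they have to be found in the camera images.
- sampler: white bench instrument, fixed: a shallow open tray with three upright steel spindles. Origin on the worktop; +x to its rear (cover hinge), -x to its front, z up. Spans x -140 to +118, y +-104 mm, rim at z 45. Tray inside x -87 to +99, y +-94 mm, floor at z 20. Console strip x -140 to -87 with start button and catch housing (x -114 to -89, y +-17, up to z 65). Reader stud at x -4, y 0, up to z 36
- spindle_1_seat (a point): spindle 1 of three alike: centre of the upper face of its seat flange (32 mm across), at (48, 0, 24) mm in the sampler's frame; a wheel's underside rests on it. z up; +x points to the side where the key is and turns with the spindle. Round shaft 18 mm across, 60 mm tall above the seat, its last 10 mm tapered. Key 6 mm wide, out to 13.2 mm from the axis, from the seat up to 35 mm, its top end rounded
- spindle_2_seat (a point): spindle 2 of three alike: centre of the upper face of its seat flange (32 mm across), at (-30, 45, 24) mm in the sampler's frame; a wheel's underside rests on it. z up; +x points to the side where the key is and turns with the spindle. Round shaft 18 mm across, 60 mm tall above the seat, its last 10 mm tapered. Key 6 mm wide, out to 13.2 mm from the axis, from the seat up to 35 mm, its top end rounded
- spindle_3_seat (a point): spindle 3 of three alike: centre of the upper face of its seat flange (32 mm across), at (-30, -45, 24) mm in the sampler's frame; a wheel's underside rests on it. z up; +x points to the side where the key is and turns with the spindle. Round shaft 18 mm across, 60 mm tall above the seat, its last 10 mm tapered. Key 6 mm wide, out to 13.2 mm from the axis, from the seat up to 35 mm, its top end rounded
- spindle_1 (a joint): angle of spindle 1 about the vertical, rad, counter-clockwise from above; at 0 its key points along the sampler's +x. The drive holds it with about 0.06 N m
- spindle_2 (a joint): angle of spindle 2 about the vertical, rad, counter-clockwise from above; at 0 its key points along the sampler's +x. The drive holds it with about 0.06 N m
- spindle_3 (a joint): angle of spindle 3 about the vertical, rad, counter-clockwise from above; at 0 its key points along the sampler's +x. The drive holds it with about 0.06 N m
- wheel_1: fresh sample wheel, up to three, all alike: white disc 84 mm across, seven fixed vials with tops 24 mm above the underside, grey twelve-sided hub 38 mm across and 62 mm tall to grip. 0.16 kg. Origin at the centre of the underside, z up. Through bore 19.8 mm with a keyway 7.6 mm wide, 14.5 mm deep from the axis, on the +x side, as is the black index bar in the gap between vials. Hub flats face +x and every 30 degrees from it
- wheel_2: fresh sample wheel, up to three, all alike: white disc 84 mm across, seven fixed vials with tops 24 mm above the underside, grey twelve-sided hub 38 mm across and 62 mm tall to grip. 0.16 kg. Origin at the centre of the underside, z up. Through bore 19.8 mm with a keyway 7.6 mm wide, 14.5 mm deep from the axis, on the +x side, as is the black index bar in the gap between vials. Hub flats face +x and every 30 degrees from it
- wheel_3: fresh sample wheel, up to three, all alike: white disc 84 mm across, seven fixed vials with tops 24 mm above the underside, grey twelve-sided hub 38 mm across and 62 mm tall to grip. 0.16 kg. Origin at the centre of the underside, z up. Through bore 19.8 mm with a keyway 7.6 mm wide, 14.5 mm deep from the axis, on the +x side, as is the black index bar in the gap between vials. Hub flats face +x and every 30 degrees from it
- used_1: finished sample wheel, the same in all respects as the fresh ones; if present, it starts seated on spindle 1 (one or both of spindles 1 and 2 carry one). It lifts straight up off the spindle
- used_2: finished sample wheel, the same in all respects as the fresh ones; if present, it starts seated on spindle 2 (one or both of spindles 1 and 2 carry one). It lifts straight up off the spindle
- return_tray: shallow steel tray, fixed, 226 (its x) x 122 mm (its y) outside, 16 mm high with walls 3 mm thick and a floor 3 mm thick; two wheels fit side by side along its x. Origin at the centre of its underside, z up
- cover (a joint): angle of the clear cover, rad: 0 shut and seated on its catch, 1.6 to 1.75 at the start. Its stiff hinge (about 0.4 N m) lets it stay wherever it is left. Over the last 0.045 rad a sprung roller catch resists with about 10 N at the front edge, then snaps in; if not pushed past that, the cover stays ajar
- cover_hinge (a point): middle of the cover's hinge line, which runs along the sampler's y axis at x +104, z 45 mm. The cover is a clear box open below, 188 mm from hinge to front, 200 mm along the hinge, 53 mm deep, walls 3 mm; shut, its top lies at z 98 mm. This frame turns with the cover: -x from the hinge to the front, z out through its top
- cover_front_edge (a point): middle of the front edge of the cover's outer top face, 188 mm from the hinge line; frame as for the hinge
- start_button (a joint): travel of the start button, m: 0 up, 0.005 fully down, which takes 5 N; it springs back
- start_button_top (a point): centre of the top of the round steel start button, 18 mm across, on the console strip at (-115, -60) mm in the sampler's frame, 17 mm above the strip
- reagent_box: small carton 46 x 88 x 52 mm, a bystander; origin at the centre of its underside
- wash_bottle: white plastic bottle 64 mm across and 131 mm tall, a bystander; origin at the centre of its underside
- specimen_cup: clear specimen cup with a screw lid, 62 mm across and 61 mm tall, a bystander; origin at the centre of its underside
Not all that is in view belongs to the job. What is shaped like the used_1 but purple is not meant.

How it is judged:
On the way, in this order (a step that is already met when the one before it is completed fails the run):
1. every fresh wheel present is fully home on a spindle and every finished wheel stands flat in the return tray (((distance between wheel_1 and spindle_1_seat below 0.004 m and angle between wheel_1's own z axis and vertical below 0.06 rad) or (distance between wheel_1 and spindle_2_seat below 0.004 m and angle between wheel_1's own z axis and vertical below 0.06 rad) or (distance between wheel_1 and spindle_3_seat below 0.004 m and angle between wheel_1's own z axis and vertical below 0.06 rad)) and ((distance between wheel_2 and spindle_1_seat below 0.004 m and angle between wheel_2's own z axis and vertical below 0.06 rad) or (distance between wheel_2 and spindle_2_seat below 0.004 m and angle between wheel_2's own z axis and vertical below 0.06 rad) or (distance between wheel_2 and spindle_3_seat below 0.004 m and angle between wheel_2's own z axis and vertical below 0.06 rad)) and ((distance between wheel_3 and spindle_1_seat below 0.004 m and angle between wheel_3's own z axis and vertical below 0.06 rad) or (distance between wheel_3 and spindle_2_seat below 0.004 m and angle between wheel_3's own z axis and vertical below 0.06 rad) or (distance between wheel_3 and spindle_3_seat below 0.004 m and angle between wheel_3's own z axis and vertical below 0.06 rad)) and x of used_1 in the frame of return_tray between -0.075 and 0.075 m and y of used_1 in the frame of return_tray between -0.025 and 0.025 m and z of each of used_1, used_2 in the frame of return_tray below 0.008 m and angle between each of used_1, used_2's own z axis and vertical below 0.06 rad and x of used_2 in the frame of return_tray between -0.075 and 0.075 m and y of used_2 in the frame of return_tray between -0.025 and 0.025 m), for 0.3 s.
2. the cover is shut on its catch (value of joint cover below 0.01 rad), for 0.2 s.
3. the start button is pressed (value of joint start_button above 0.0035 m), for 0.05 s.
At the end, for the whole second after the job is handed in: fresh wheels upright on spindles, undersides within 4 mm of the seats; finished wheels upright on the return tray's floor; cover shut to within 0.01 rad (2 mm at its front edge); start button pressed by 3.5 mm or more after that and up again (all of step 1 and value of joint cover below 0.01 rad and value of joint start_button below 0.002 m); the robot touches nothing.
It fails at once if the reagent carton is shifted by more than 30 mm (distance of reagent_box from where it was at the start of the episode above 0.03 m).
It fails at once if the wash bottle is shifted by more than 30 mm (distance of wash_bottle from where it was at the start of the episode above 0.03 m).
It fails at once if the specimen cup is shifted by more than 30 mm (distance of specimen_cup from where it was at the start of the episode above 0.03 m).
Of used_1, used_2 only 1 to 2 are there at a start; the rules pass over those that are not, and their reading is None.
Of wheel_1, wheel_2, wheel_3 only 2 to 3 are there at a start; the rules pass over those that are not, and their reading is None.
At some moment in a run one of wheel_1, wheel_2, wheel_3 may be knocked a few centimetres aside while the robot is not near it.
It also fails if it takes over 210 s, if anything falls off the work surface, if the arm or the gripper's body presses on something with over 40 N, if the wrist force passes 120 N, or if a joint passes its speed limit or range.

## Robot

A 6-joint arm with a two-finger parallel gripper is mounted at the origin on a cart in front of the work surface, level with it; the furniture and walls round the work are solid. World frame = base frame: x ahead of the robot, y to its left, z up, the work surface at z = 0. Lengths are in m, angles in rad, forces in N, time in s.
With the tool pointing down it reaches from about 0.25 to 0.725 m from the base axis. Payload 4 kg.
Tool frame: the origin (TCP) lies at the very end of the fingers, on their centre line; the grasp point (between the pads) lies 19 mm behind it; z points along the fingers, y is the line along which they close (so a half turn about z gives the same grasp; the last joint's range is limited). The gripper opens to 85 mm and grips with 20 to 120 N. Pads are 22 mm wide; open, the fingers measure 114 mm over their backs; the gripper's body (76 mm by 85 mm) begins 54 mm behind the grasp point. The pads swing forward as they close: fully open they stand 13 mm farther back than shut.
Start: joints at [-1.174, 0.241, 0.005, 1.335, 0, 1.571], TCP at [0.193, -0.461, 0.231] pointing down, gripper open.
Joint ranges: [-2.72, 2.72], [-1.05, 1.87], [-1.09, 1.28], [-1.99, 2.15], [-1.42, 1.44], [-3.14, 3.14]. Speed limits (rad/s): [2.79, 2.79, 3.14, 3.14, 3.14, 3.14].

## Interface

Orientations are given as a unit quaternion [x, y, z, w].
In Python, from workcell import bot, vision, workorder, boxes_of gives the robot as it stands.
- The arm moves only by the tool send_rows, never from a script. Its argument "motion" is text: rows parted by semicolons, each of 5 numbers parted by spaces: the closure, from -1 (fully open) to 1 (shut), so that 0 is half open, then the shift along the tool's x, y, z in cm, then the turn about the tool's z in rad. In form: claw x y z twist; .... A call has 1 to 5 rows; each row is the pose to reach, as a shift and turn from the pose commanded when the call began, along the tool's axes at that moment; what a row does not reach only later rows make up. A row lasts 1/10 s, in which the tool goes at most 50 mm and 8.59 degrees, less where a joint would pass 70% of its speed; a pose out of reach is approached as far as the arm can. A call with a gripper value outside its range is refused whole. The fingers move at their own pace and stop on an object; the grip force is fixed at half the most. Time passes only in rows, so rows that repeat a pose let the fingers close. It gives the time, the measured TCP pose, the force, the opening and the grip force at its end, in the units of the state.
- bot.get_obs(): the state, without advancing time (a new reading comes with each control period).
- vision.camera(name): name is "scene" or "top" or "wrist"; returns the picture (420x560x3 uint8, red, green, blue); there is no depth.
- vision.camera_model(name): a dict with "fov_y" (degrees; the focal length in pixels is half the picture's height over the tangent of half this angle, whatever the lens; pixels are square), "cx", "cy" (the principal point, pixels), "world_from_camera" (4x4, takes a point from camera to world coordinates); the wrist camera has in their place "hand_eye" (4x4, takes a point from camera to tool coordinates, whose origin is the TCP and whose axes are the flange's). Camera axes: x right, y down, z forward; pixel columns grow to the right and rows downward; lengths in m; the calibration is good to about 2 mm. A picture is of the moment at which its call begins: read the wrist's pose just before it. camera_model takes no time and is no camera call.
- workorder.job_done(): hands the job in; it is judged then, once.
Trained networks look in the newest picture that a camera, given by its name, has taken for a name from the list of things; names that differ only in an ending like _2 or _b are one class to them, and where a whole thing is asked for, a point or a joint stands for the part that bears it (a point fixed in the world has none). Each returns a list of dicts, best first, with "conf" (0 to 1); they miss things now and then, are a little off and sometimes report something else, mostly with a low value. They report only what shows in the picture. A call takes as long as a camera call. They do not tell look-alikes from the thing itself.
- boxes_of(camera, target): "rect" ([centre column, centre row, width, height] in pixels, round what is visible of it).
The state is a dict: "clock": time; "joint_pos": joint angles; "joint_vel": joint speeds; "tau": joint torques, N m; "eef_pos": TCP position; "tool_rot": TCP orientation; "ft_force": force on the tool from outside, world axes, zero at the start; "ft_torque": the same for the moment, N m; "grip_width": finger opening in m; "grasp_force": force on a finger pad.
Only numpy, scipy, OpenCV 4.12 (cv2) and the standard library are available. Lean on these libraries where they do the work, as an engineer would, in place of code of your own. Each camera call takes 0.05 s, during which the arm holds its last target. There are 200 camera calls.

## Working session

There is one attempt and no reset: what is moved stays moved. The work goes in short steps, Python scripts to look and compute and a tool call to move; the robot and the scene stay as the last step left them, time stands still between calls to the robot, and variables do not carry over. Pictures are saved under pics/ and viewed, at most 14 in all, crops included, and the job is handed in when it is done.

Besides the shell and the picture viewer there is one more tool, called after ">>>" as a command line: name --argument value ..., lists and objects as JSON in quotes. send_rows: Moves the arm, as the interface text tells. Its arguments: {"type":"object","properties":{"motion":{"type":"string"}},"required":["motion"]}

```bash
ls; mkdir -p pics; cat > h.py <<'E'
import numpy as np, cv2
from workcell import bot, vision, workorder, boxes_of
from scipy.spatial.transform import Rotation as R
def model(c,obs=None):
    m=vision.camera_model(c); f=210/np.tan(np.radians(m["fov_y"])/2)
    if c=="wrist":
        o=obs or bot.get_obs(); T=np.eye(4); T[:3,:3]=R.from_quat(o["tool_rot"]).as_matrix(); T[:3,3]=o["eef_pos"]
        T=T@np.array(m["hand_eye"])
    else: T=np.array(m["world_from_camera"])
    return f,m["cx"],m["cy"],T
def pix2w(M,u,v,z):
    f,cx,cy,T=M; d=T[:3,:3]@np.array([(u-cx)/f,(v-cy)/f,1]); p=T[:3,3]; return p+d*(z-p[2])/d[2]
def w2pix(M,P):
    f,cx,cy,T=M; P=np.atleast_2d(P); q=(P-T[:3,3])@T[:3,:3]; return np.c_[cx+f*q[:,0]/q[:,2],cy+f*q[:,1]/q[:,2]]
def snap(c,name):
    o=bot.get_obs(); M=model(c,o); im=np.array(vision.camera(c)); cv2.imwrite(f"pics/{name}.png",im[:,:,::-1]); return im,M
E
python3 - <<'E'
from h import *
for c in("top","scene"):
    im,M=snap(c,c+"0"); print(c,M[0],M[1],M[2],M[3].round(3).tolist())
    for n in("sampler","wheel_1","used_1","return_tray","reagent_box","wash_bottle","specimen_cup","cover","start_button_top"):
        print(n,[(round(b["conf"],2),np.round(b["rect"]).astype(int).tolist(),pix2w(M,b["rect"][0],b["rect"][1],.03).round(3).tolist()[:2]) for b in boxes_of(c,n)])
print(vision.camera_model("wrist"))
a=cv2.imread("pics/top0.png");b=cv2.imread("pics/scene0.png")
E
```

```text
pics
top 423.7505028651793 285.98721423465236 211.14195725315156 [[-0.007, -0.983, 0.184, 0.324], [-1.0, 0.005, -0.012, 0.024], [0.011, -0.184, -0.983, 1.336], [0.0, 0.0, 0.0, 1.0]]
sampler [(0.61, [352, 208, 126, 87], [0.578, -0.201])]
wheel_1 [(0.95, [250, 254, 28, 29], [0.433, 0.119]), (0.92, [216, 248, 30, 26], [0.452, 0.224]), (0.8, [248, 220, 26, 28], [0.541, 0.126])]
used_1 [(0.9, [322, 203, 29, 29], [0.595, -0.106]), (0.68, [398, 269, 24, 25], [0.386, -0.333]), (0.56, [351, 213, 26, 24], [0.562, -0.195]), (0.37, [204, 184, 29, 16], [0.658, 0.267])]
return_tray [(0.67, [171, 248, 43, 74], [0.456, 0.362])]
reagent_box [(0.74, [203, 184, 30, 14], [0.658, 0.27])]
wash_bottle [(0.62, [298, 168, 24, 31], [0.71, -0.032])]
specimen_cup [(0.65, [346, 163, 19, 24], [0.723, -0.184])]
cover [(0.67, [389, 205, 47, 85], [0.586, -0.317])]
start_button_top []
scene 455.1909318748393 281.6608841664943 205.48070794120278 [[-0.746, -0.51, 0.428, -0.038], [-0.666, 0.566, -0.486, 0.685], [0.005, -0.648, -0.762, 1.126], [0.0, 0.0, 0.0, 1.0]]
sampler [(0.61, [322, 168, 118, 133], [0.587, -0.228]), 
[... 495 characters left out ...]
[196, 246, 32, 36], [0.661, 0.269])]
wash_bottle [(0.77, [252, 179, 21, 42], [0.726, -0.034])]
specimen_cup [(0.75, [281, 156, 15, 23], [0.73, -0.179])]
cover [(0.74, [345, 141, 64, 79], [0.61, -0.393])]
start_button_top [(0.59, [343, 145, 67, 78], [0.604, -0.374])]
{'fov_y': 71.26857825800853, 'cx': 280.2916512104475, 'cy': 210.51776791811378, 'hand_eye': array([[-1.20103089e-03, -9.61253207e-01, -2.75664342e-01,
         7.00680862e-02],
       [ 9.99999232e-01, -1.23867710e-03, -3.75370719e-05,
        -2.29050872e-03],
       [-3.05376477e-04, -2.75664176e-01,  9.61253957e-01,
        -1.43794337e-01],
       [ 0.00000000e+00,  0.00000000e+00,  0.00000000e+00,
         1.00000000e+00]])}
```

```bash
python3 - <<'E'
import cv2
a=cv2.imread("pics/top0.png")[140:320,140:440]
cv2.imwrite("pics/top0c.png",cv2.resize(a,None,fx=2.66,fy=2.66,interpolation=cv2.INTER_CUBIC))
a=cv2.imread("pics/scene0.png")[80:370,160:420]
cv2.imwrite("pics/scene0c.png",cv2.resize(a,None,fx=2.06,fy=2.06,interpolation=cv2.INTER_CUBIC))
E
```

```text
(no output)
```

View pics/top0c.png

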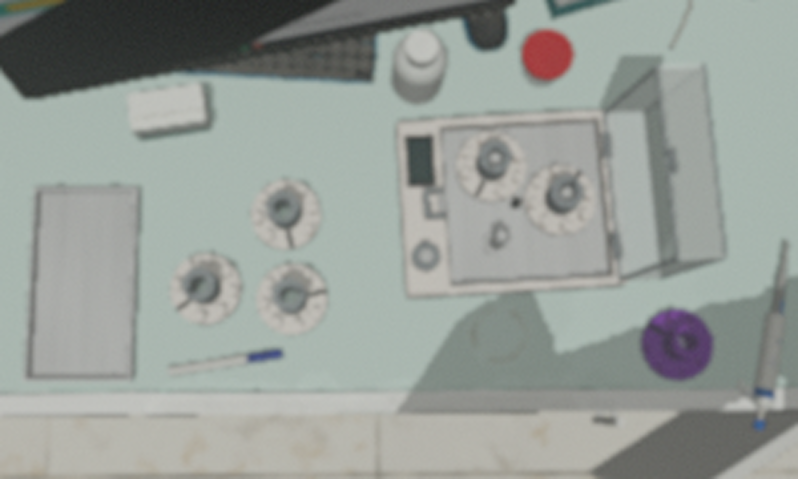

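View pics/scene0c.png

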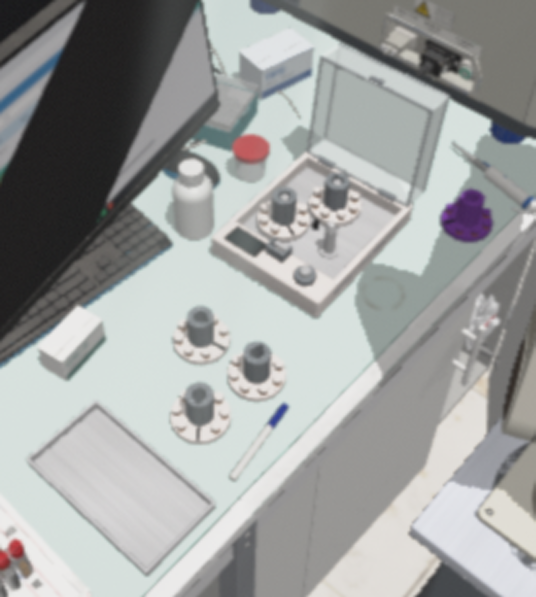

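The top picture shows three fresh wheels at crop (205,287), (286,213) and (292,296). Two finished wheels sit on the sampler at (490,165) and (562,197), and spindle 3 is empty at (500,237). The tray is at (85,282), and the purple look-alike at (678,343) is excluded. The cover stands open on the right, so the sampler's +x is roughly world -y.

```bash
cat >> h.py <<'E'
def tool(o=None):
    o=o or bot.get_obs(); return np.array(o["eef_pos"]), R.from_quat(o["tool_rot"]).as_matrix()
def delta(target,yaw=None):
    "shift in cm in tool axes, and twist, to target; yaw = wanted heading of tool y axis (mod pi) in world"
    p,A=tool(); d=A.T@(np.array(target)-p)*100; h=np.arctan2(A[1,1],A[0,1]); t=None
    if yaw is not None: t=-((yaw-h+np.pi/2)%np.pi-np.pi/2) # tool z down
    return d.round(2).tolist(), None if t is None else round(t,3), "heading y",round(h,3),"j6",round(bot.get_obs()["joint_pos"][5],3)
E
python3 - <<'E'
from h import *
M=model("top")
p,A=tool(); print(A.round(3).tolist(),p)
for n,u,v,z in [("u2",490,167,.034),("u1",562,200,.034),("s3",498,240,.024),("A",205,289,.01),("B",286,215,.01),("C",292,298,.01),("tray",85,282,.01),("box_fl",406,296,.045),("box_bl",398,122,.045)]:
    print(n,pix2w(M,140+u/2.66,140+v/2.66,z).round(4)[:2])
print(delta([0.55,-0.19,0.33],-0.0))
E
```

```text
[[0.922, 0.386, 0.0], [0.386, -0.922, -0.0], [0.0, 0.0, -1.0]] [ 0.19323639 -0.46117081  0.23132632]
u2 [ 0.5934 -0.1122]
u1 [ 0.5534 -0.1959]
s3 [ 0.5078 -0.1205]
A [0.4537 0.2242]
B [0.5413 0.1299]
C [0.4425 0.1219]
tray [0.4629 0.3652]
box_fl [ 0.4408 -0.0111]
box_bl [ 0.6459 -0.0038]
([43.38, -11.22, -9.87], np.float64(-1.174), 'heading y', np.float64(-1.174), 'j6', np.float64(1.571))
```

>>> send_rows --motion "-1 3.5 -3.3 -1.5 0; -1 7 -6.6 -3 0; -1 10.5 -9.9 -4.5 0; -1 14 -13.2 -6 0; -1 17.5 -16.5 -7 0"

```text
clock: 1.5
eef_pos: [0.2912, -0.2405, 0.3023]
tool_rot: [0.98, 0.197, 0.001, 0.001]
ft_force: [1.2, -0.6, 0.0]
grip_width: 0.0852
grasp_force: 0.0
```

>>> send_rows --motion "-1 3.5 -3.3 0 0; -1 7 -6.6 0 0; -1 11 -3 0 0; -1 15 0 0 0; -1 19 2 0 0"

```text
clock: 2.0
eef_pos: [0.4755, -0.1869, 0.3016]
tool_rot: [0.98, 0.197, 0.001, 0.001]
ft_force: [0.1, -0.8, -0.2]
grip_width: 0.0854
grasp_force: 0.0
```

>>> send_rows --motion "-1 3 2 1 0; -1 6 4 1.5 0; -1 8 6 2 0; -1 8 6 2 0; -1 8 6 2 0"

```text
clock: 2.5
eef_pos: [0.5704, -0.2113, 0.28]
tool_rot: [0.98, 0.197, -0.001, -0.001]
ft_force: [0.4, -0.6, -0.6]
grip_width: 0.0853
grasp_force: 0.0
```

```bash
python3 - <<'E'
from h import *
im,M=snap("wrist","w1"); print(tool()[0])
for n in("wheel_1","spindle_3_seat","sampler","start_button_top"):
    print(n,[(round(b["conf"],2),np.round(b["rect"]).astype(int).tolist(),pix2w(M,b["rect"][0],b["rect"][1],.034).round(3).tolist()[:2]) for b in boxes_of("wrist",n)])
cv2.imwrite("pics/w1b.png",cv2.resize(im[:,:,::-1],(800,600)))
E
```

```text
[ 0.57001689 -0.21121965  0.28093022]
wheel_1 [(0.78, [37, 97, 71, 69], [0.55, 0.112]), (0.73, [32, 167, 64, 59], [0.458, 0.102])]
spindle_3_seat [(0.63, [198, 197, 27, 30], [0.505, -0.114]), (0.33, [262, 192, 16, 12], [0.546, -0.192])]
sampler [(0.96, [292, 208, 370, 308], [0.54, -0.238]), (0.24, [175, 22, 77, 45], [0.694, -0.024])]
start_button_top [(0.75, [177, 22, 74, 44], [0.695, -0.025]), (0.64, [124, 189, 18, 17], [0.477, -0.018])]
```

View pics/w1b.png

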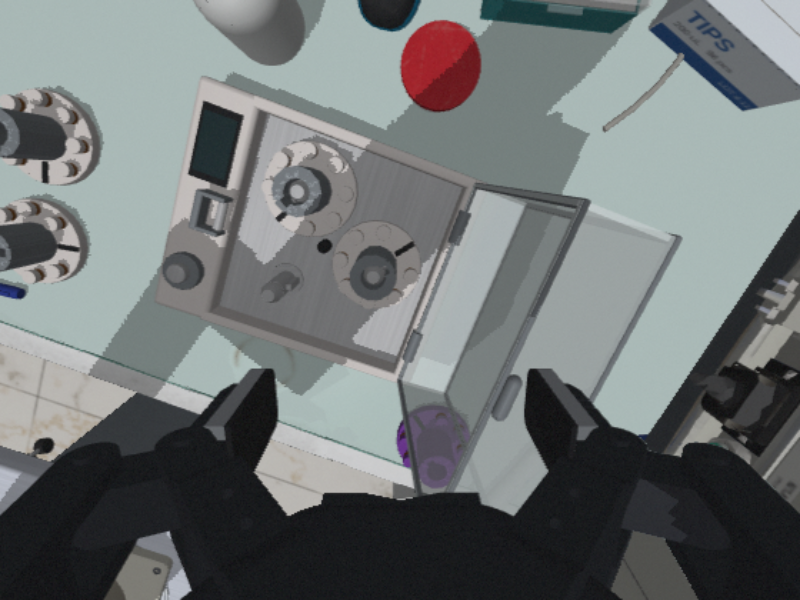

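The wrist view is clear (800x600 pixels). used_2's hub top is at (297,191) with its index bar at lower left (282,216). used_1's hub top is at (375,273) with its bar at (405,248). The bare spindle 3 runs from (270,292) to (290,272), and the cover is open on the right.

```bash
cat > fit.py <<'E'
from h import *
from scipy.optimize import least_squares
def fit(M,feats,w=None):
    S=np.array([f[0] for f in feats])/1000; U=np.array([f[1] for f in feats],float)
    def P(q): c,s=np.cos(q[2]),np.sin(q[2]); return np.c_[q[0]+c*S[:,0]-s*S[:,1],q[1]+s*S[:,0]+c*S[:,1],S[:,2]]
    r=least_squares(lambda q:(w2pix(M,P(q))-U).ravel(),[.55,-.15,-1.57],loss="soft_l1",f_scale=1.5)
    return r.x,(w2pix(M,P(r.x))-U).round(1)
E
python3 - <<'E'
from fit import *
import json
o=bot.get_obs(); M=model("wrist",o); k=1/1.4286
F=[((-140,104,45),(204,76)),((-140,-104,45),(155,300)),((48,0,86),(375,272)),((-30,45,86),(297,191)),((-30,-45,84),(291,272)),((-4,0,36),(324,245)),((-115,-60,62),(179,268)),((-30,-45,24),(268,292))]
F=[(a,(b[0]*k,b[1]*k)) for a,b in F]
q,r=fit(M,F); print(q.round(4)); print(r.tolist())
def W(x,y): c,s=np.cos(q[2]),np.sin(q[2]); return np.array([q[0]+c*x-s*y,q[1]+s*x+c*y])
for i,(x,y) in enumerate([(.048,0),(-.03,.045),(-.03,-.045)]): print(i+1,W(x,y).round(4))
for n,c,b in(("u1",W(.048,0),(405,248)),("u2",W(-.03,.045),(281,217))):
    p=pix2w(M,b[0]*k,b[1]*k,.034)[:2]-c; print(n,np.hypot(*p).round(4),"bar yaw",np.arctan2(p[1],p[0]).round(3))
im=cv2.imread("pics/w1.png"); print(im.shape)
c=im[170:220,160:330]; cv2.imwrite("pics/w1s3.png",cv2.resize(im[120:225,160:310],(800,560),interpolation=cv2.INTER_CUBIC))
E
```

```text
[ 0.5539 -0.1436 -1.5243]
[[-1.6, -3.6], [-1.1, 0.3], [-0.3, 2.2], [1.6, -1.2], [-14.6, 14.5], [0.7, 0.0], [0.8, 1.5], [14.2, -10.4]]
1 [ 0.5561 -0.1915]
2 [ 0.5974 -0.1115]
3 [ 0.5075 -0.1157]
u1 0.0297 bar yaw -0.66
u2 0.0399 bar yaw 2.662
(420, 560, 3)
```

View pics/w1s3.png

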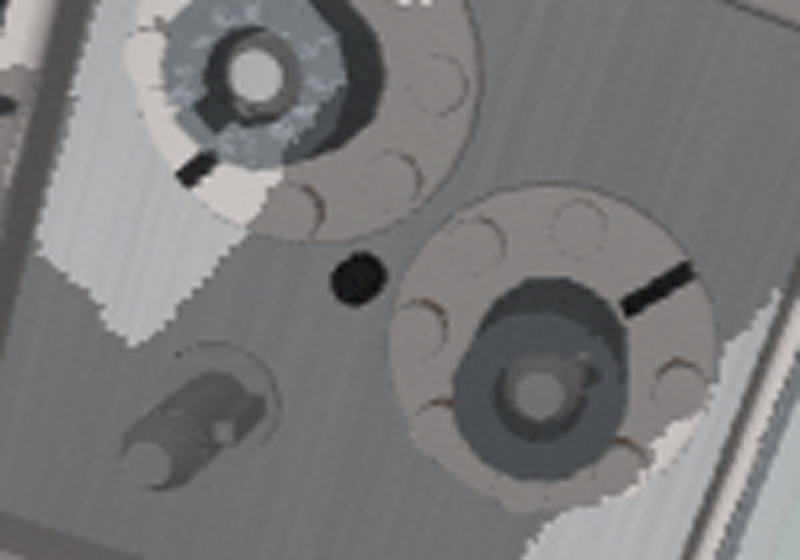

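```bash
python3 - <<'E'
from fit import *
M=model("wrist")
k=1/1.4286; C=lambda u,v:(160+u/5.333,120+v/5.333)
F=[((-140,104,45),(204*k,76*k)),((-140,-104,45),(155*k,300*k)),((48,0,84),C(541,395)),((-30,45,84),C(256,75)),((-30,-45,84),C(148,463)),((-4,0,36),C(358,279)),((-115,-60,62),(179*k,268*k))]
q,r=fit(M,F); print(q.round(4)); print(r.tolist())
def W(x,y): c,s=np.cos(q[2]),np.sin(q[2]); return np.array([q[0]+c*x-s*y,q[1]+s*x+c*y])
S=[W(.048,0),W(-.03,.045),W(-.03,-.045)]; print(np.round(S,4))
for z in(.028,.034,.04):
  for n,c,b in(("u1",S[0],C(657,288)),("u2",S[1],C(197,168))):
    p=pix2w(M,*b,z)[:2]-c; print(z,n,np.hypot(*p).round(4),"bar yaw",np.arctan2(p[1],p[0]).round(3))
for b,z in((C(222,432),.058),(C(262,403),.026)):
    p=pix2w(M,*b,z)[:2]-S[2]; print("key3",np.hypot(*p).round(4),np.arctan2(p[1],p[0]).round(3))
S=np.array(S)
print(w2pix(M,np.c_[S,[.024]*3]).round(1), "seat3 crop",((w2pix(M,[[*S[2],.024]])-[160,120])*5.333).round())
print(delta([*S[1],.19]))
E
```

```text
[ 0.5518 -0.1436 -1.5352]
[[-0.8, -2.8], [-2.0, 0.4], [0.1, 0.2], [1.9, 0.1], [0.5, -0.7], [-0.1, 0.6], [0.1, 1.9]]
[[ 0.5535 -0.1916]
 [ 0.5957 -0.112 ]
 [ 0.5057 -0.1152]]
0.028 u1 0.0308 bar yaw -0.643
0.028 u2 0.0396 bar yaw 2.608
0.034 u1 0.0312 bar yaw -0.616
0.034 u2 0.038 bar yaw 2.625
0.04 u1 0.0316 bar yaw -0.59
0.04 u2 0.0364 bar yaw 2.642
key3 0.0095 -1.192
key3 0.0117 -1.204
[[264.1 184.7]
 [220.3 133.1]
 [201.1 195. ]] seat3 crop [[219. 400.]]
([6.2, -8.17, 9.25], None, 'heading y', np.float64(-1.174), 'j6', np.float64(2.39))
```

>>> send_rows --motion "-0.4 3 -4 1 -0.07; -0.4 6.2 -8.2 3 -0.13; -0.4 6.2 -8.2 7.5 -0.13; -0.4 6.2 -8.2 12 -0.13; -0.4 6.2 -8.2 14 -0.13"

```text
clock: 3.25
eef_pos: [0.593, -0.1103, 0.1375]
tool_rot: [0.965, 0.261, -0.003, -0.001]
ft_force: [-0.4, -0.4, -0.0]
grip_width: 0.0597
grasp_force: 0.0
```

```bash
python3 - <<'E'
from h import *
im,M=snap("wrist","w2"); print(tool()[0],bot.get_obs()["grip_width"]); print(delta([.5957,-.112,.056],2.62-7*np.pi/6))
cv2.imwrite("pics/w2b.png",cv2.resize(im[60:,:,::-1],(800,514)))
print(w2pix(M,[[.5957,-.112,.084],[.5535,-.1916,.084],[.5057,-.1152,.084]])-[0,60])
E
```

```text
[ 0.59184259 -0.1104683   0.13524288] 0.060004415512113135
([0.31, 0.38, 7.92], np.float64(0.002), 'heading y', np.float64(-1.043), 'j6', np.float64(2.429))
[[287.66486767 166.79278491]
 [347.61071097 258.96600646]
 [233.03512914 261.84028261]]
```

View pics/w2b.png

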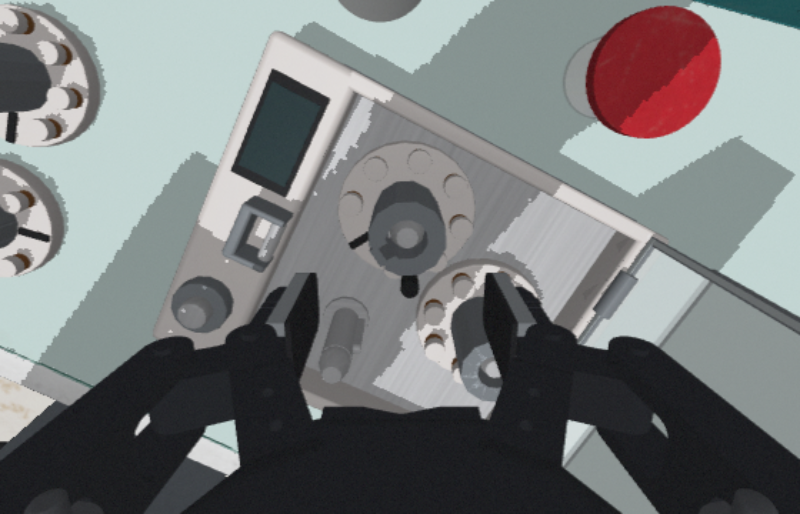

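>>> send_rows --motion "-0.4 0 0 0 0; -0.4 0 0 0 0"

```text
clock: 3.5
eef_pos: [0.5971, -0.1122, 0.1435]
tool_rot: [0.966, 0.26, 0.002, 0.001]
ft_force: [1.0, -0.2, 0.5]
grip_width: 0.0597
grasp_force: 0.0
```

```bash
python3 - <<'E'
from h import *
im0=cv2.imread("pics/w2.png"); im,M=snap("wrist","w3"); print(tool()[0])
g=lambda a:cv2.cvtColor(a,cv2.COLOR_BGR2GRAY)
a,b=g(im0),g(im[:,:,::-1].copy())
# track the tips from w2 to w3
pts=np.float32([[407,234],[490,366],[331,373]])/1.4286+np.float32([0,60])
n,s,e=cv2.calcOpticalFlowPyrLK(a,b,pts.reshape(-1,1,2),None,winSize=(15,15)); n=n.reshape(-1,2)
print(pts,n)
for p in n: print(pix2w(M,*p,.084).round(4))
t=b[int(n[0,1])-25:int(n[0,1])+25,int(n[0,0])-25:int(n[0,0])+25]
cv2.imwrite("pics/w3c.png",cv2.resize(im[130:360,180:400,::-1],(660,690)[:2] if 0 else (572,598),interpolation=cv2.INTER_CUBIC))
E
```

```text
[ 0.59751341 -0.1123241   0.1439812 ]
[[284.89432 223.79672]
 [342.99316 316.1949 ]
 [231.69537 321.0948 ]] [[279.28876 224.97769]
 [340.1804  314.11325]
 [228.13304 320.27396]]
[ 0.5967 -0.1091  0.084 ]
[ 0.5559 -0.1892  0.084 ]
[ 0.5058 -0.114   0.084 ]
```

View pics/w3c.png

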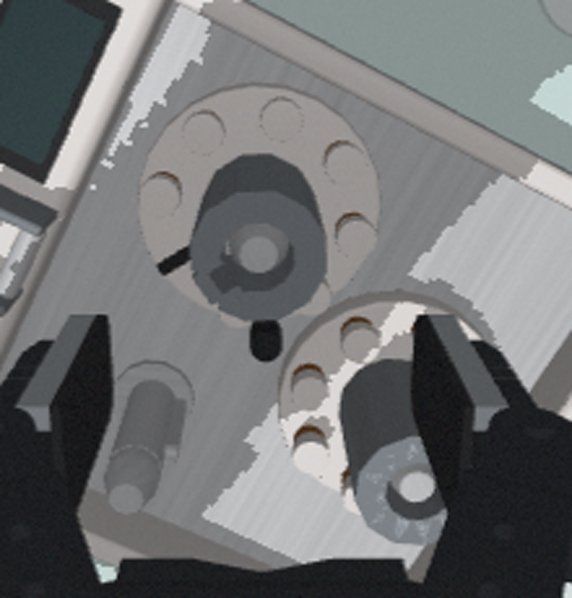

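```bash
python3 - <<'E'
from fit import *
M=model("wrist"); D=lambda u,v:(180+u/2.6,130+v/2.6)
F=[((48,0,84),D(414,487)),((-30,45,84),D(261,255)),((-30,-45,84),D(125,498))]
q,r=fit(M,F); print(q.round(4),r.tolist())
def W(x,y): c,s=np.cos(q[2]),np.sin(q[2]); return np.array([q[0]+c*x-s*y,q[1]+s*x+c*y])
S=np.round([W(.048,0),W(-.03,.045),W(-.03,-.045)],4);print(S)
p=pix2w(M,*D(174,261),.031)[:2]-S[1];print("u2 bar",np.arctan2(p[1],p[0]),np.hypot(*p))
p=pix2w(M,*D(172,440),.058)[:2]-S[2];print("key3",np.arctan2(p[1],p[0]),np.hypot(*p))
p=pix2w(M,*D(183,408),.026)[:2]-S[2];print("key3",np.arctan2(p[1],p[0]),np.hypot(*p))
print(delta([*S[1],.056]))
E
```

```text
[ 0.5514 -0.1428 -1.5328] [[0.2, 0.2], [-0.2, 0.2], [0.1, -0.4]]
[[ 0.5532 -0.1908]
 [ 0.5952 -0.1112]
 [ 0.5052 -0.1146]]
u2 bar 2.685465358077245 0.03702363539958114
key3 -0.7532610829930996 0.012397833924459365
key3 -1.2741494634641575 0.012762527247965555
([-0.18, -0.24, 8.8], None, 'heading y', np.float64(-1.044), 'j6', np.float64(2.429))
```

>>> send_rows --motion "-0.4 -0.2 -0.2 4 0; -0.4 -0.2 -0.2 7 0; -0.4 -0.2 -0.2 8.8 0; 1 -0.2 -0.2 8.8 0; 1 -0.2 -0.2 8.8 0"

```text
clock: 4.05
eef_pos: [0.5946, -0.112, 0.0549]
tool_rot: [0.966, 0.26, 0.001, 0.001]
ft_force: [-0.3, -1.3, -2.0]
grip_width: 0.0371
grasp_force: 60.1
```

>>> send_rows --motion "1 0 0 0 0; 1 0 0 0 0; 1 0 0 0 0"

```text
clock: 4.35
eef_pos: [0.5944, -0.1118, 0.0547]
tool_rot: [0.966, 0.26, 0.001, 0.001]
ft_force: [0.3, -2.8, 0.6]
grip_width: 0.0366
grasp_force: 60.3
```

>>> send_rows --motion "1 0 0 -2 0; 1 0 0 -5 0; 1 0 0 -9 0; 1 0 0 -13 0; 1 0 0 -14 0"

```text
clock: 4.85
eef_pos: [0.5963, -0.111, 0.1993]
tool_rot: [0.965, 0.261, 0.005, 0.002]
ft_force: [1.0, -0.8, -1.4]
grip_width: 0.0371
grasp_force: 62.4
```

```bash
python3 - <<'E'
from h import *
M=model("top"); c=np.array([pix2w(M,140+u/2.66,140+v/2.66,.016)[:2] for u,v in((38,186),(140,187),(134,378),(27,378))]); print(c.round(3),c.mean(0).round(4))
print([np.hypot(*(c[i]-c[i-1])).round(3) for i in range(4)])
a=(c[0]+c[1]-c[2]-c[3]); print("yaw",np.arctan2(a[1],a[0])); o=bot.get_obs(); print(o["grip_width"],o["ft_force"],o["ft_torque"],o["joint_pos"])
t=c.mean(0)+.052*a/np.hypot(*a);print(t,delta([*t,.2])); 
E
```

```text
[[0.577 0.424]
 [0.575 0.303]
 [0.351 0.303]
 [0.352 0.426]] [0.4637 0.3639]
[np.float64(0.225), np.float64(0.121), np.float64(0.224), np.float64(0.123)]
yaw -0.0022029751368441803
0.037084812010685045 [ 0.9668286  -0.83623705 -1.37795499] [ 0.02002491 -0.000282   -0.00131926] [-1.84614259e-01  4.59643814e-01  2.37062426e-01  1.33791398e+00
  1.19379130e-03  2.42972691e+00]
[0.51568777 0.36376775] ([16.92, -45.08, -0.19], None, 'heading y', np.float64(-1.044), 'j6', np.float64(2.43))
```

>>> send_rows --motion "1 1.7 -4.5 0 -0.1; 1 3.4 -9 0 -0.2; 1 5.1 -13.5 0 -0.3; 1 6.8 -18 0 -0.4; 1 8.5 -22.5 0 -0.5"

```text
clock: 5.35
eef_pos: [0.5526, 0.1283, 0.1925]
tool_rot: [0.87, 0.493, -0.0, -0.001]
ft_force: [0.4, 0.7, -1.5]
grip_width: 0.0367
grasp_force: 62.3
```

```bash
python3 - <<'E'
from h import *
print(tool()[0],delta([.516,.364,.2]))
E
```

```text
[0.55255658 0.12825483 0.19249458] ([18.34, -15.25, -0.73], None, 'heading y', np.float64(-0.54), 'j6', np.float64(2.338))
```

>>> send_rows --motion "1 3.7 -3.1 0 -0.05; 1 7.4 -6.2 0 -0.1; 1 11.1 -9.3 0 -0.15; 1 14.8 -12.4 0 -0.2; 1 18.4 -15.3 0 -0.2"

```text
clock: 5.85
eef_pos: [0.5166, 0.3651, 0.1924]
tool_rot: [0.817, 0.576, -0.0, -0.0]
ft_force: [0.5, 0.7, -1.5]
grip_width: 0.0369
grasp_force: 62.3
```

>>> send_rows --motion "1 0 0 4 0; 1 0 0 8 0; 1 0 0 12 0; 1 0 0 14 0; 1 0 0 14 0"

```text
clock: 6.35
eef_pos: [0.5142, 0.3609, 0.0479]
tool_rot: [0.818, 0.576, -0.005, -0.0]
ft_force: [-1.2, 0.1, -2.1]
grip_width: 0.0371
grasp_force: 62.3
```

```bash
python3 - <<'E'
from h import *
print(tool()[0],delta([.516,.364,.0345]))
im,M=snap("wrist","w4"); print([b for b in boxes_of("wrist","return_tray")])
cv2.imwrite("pics/w4b.png",cv2.resize(im[:,:,::-1],(560,420)))
E
```

```text
[0.51420053 0.36088596 0.04791315] ([0.36, 0.07, 1.34], None, 'heading y', np.float64(-0.343), 'j6', np.float64(2.526))
[{'rect': [197.6, 224.9, 395.2, 263.9], 'conf': 0.98}]
```

View pics/w4b.png

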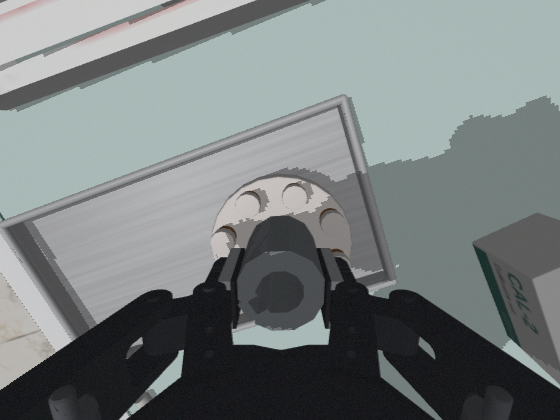

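The wheel hangs over the right end of the tray (wheel at (280,240), tray corners at (347,97) and (395,282)) and is clear of the walls. I'll lower it and release.

>>> send_rows --motion "1 0 0 0.7 0; 1 0 0 1.2 0; 1 0 0 1.35 0; 1 0 0 1.35 0; -0.4 0 0 1.35 0"

```text
clock: 6.95
eef_pos: [0.5183, 0.363, 0.0403]
tool_rot: [0.818, 0.576, 0.001, -0.0]
ft_force: [-0.0, 0.2, 0.2]
grip_width: 0.0503
grasp_force: 0.0
```

>>> send_rows --motion "-0.4 0 0 0 0; -0.4 0 0 0 0; -0.4 0 0 -4 0; -0.4 0 0 -9 0; -0.4 0 0 -14 0"

```text
clock: 7.45
eef_pos: [0.5175, 0.3625, 0.1808]
tool_rot: [0.818, 0.576, -0.001, -0.0]
ft_force: [0.9, 0.8, 0.4]
grip_width: 0.0599
grasp_force: 0.0
```

```bash
python3 - <<'E'
from h import *
print(delta([.5533,-.191,.19],-.61-np.pi/6))
E
```

```text
([-50.9, 22.04, -0.88], np.float64(0.79), 'heading y', np.float64(-0.344), 'j6', np.float64(2.526))
```

>>> send_rows --motion "-0.4 -4.6 2 0 -0.05; -0.4 -9.2 4 0 -0.1; -0.4 -13.8 6 0 -0.15; -0.4 -18.4 8 0 -0.2; -0.4 -23 10 0 -0.26"

```text
clock: 7.95
eef_pos: [0.5345, 0.1115, 0.1803]
tool_rot: [0.735, 0.678, 0.001, 0.0]
ft_force: [0.4, -0.2, 0.3]
grip_width: 0.0595
grasp_force: 0.0
```

```bash
python3 - <<'E'
from h import *
print(tool()[0],delta([.5533,-.191,.15],-.086))
E
```

```text
[0.53449646 0.11154849 0.18026538] ([-30.0, 4.32, 3.02], np.float64(0.005), 'heading y', np.float64(-0.081), 'j6', np.float64(1.858))
```

>>> send_rows --motion "-0.4 -4.7 0.7 0 0; -0.4 -9.4 1.4 0 0; -0.4 -14.1 2.1 0 0; -0.4 -18.8 2.8 0 0; -0.4 -23.5 3.5 0 0"

```text
clock: 8.45
eef_pos: [0.5497, -0.1258, 0.1803]
tool_rot: [0.736, 0.677, 0.0, 0.0]
ft_force: [1.1, 0.3, 0.4]
grip_width: 0.0596
grasp_force: 0.0
```

>>> send_rows --motion "-0.4 -3.5 0.4 0 0; -0.4 -6.5 0.8 1.5 0; -0.4 -6.5 0.8 3 0; -0.4 -6.5 0.8 3 0; -0.4 -6.5 0.8 3 0"

```text
clock: 8.95
eef_pos: [0.552, -0.189, 0.1498]
tool_rot: [0.736, 0.677, -0.0, -0.0]
ft_force: [0.5, 0.6, 0.0]
grip_width: 0.06
grasp_force: 0.0
```

```bash
python3 - <<'E'
from h import *
print(delta([.5533,-.191,.056],-.086))
im,M=snap("wrist","w5"); print(tool()[0])
cv2.imwrite("pics/w5b.png",cv2.resize(im[90:390,150:480,::-1],(660,600),interpolation=cv2.INTER_CUBIC))
for p in [[.5533,-.191,.084],[.5953,-.1115,.084],[.5054,-.1148,.084]]: print(((w2pix(M,[p])[0]-[150,90])*2).round(1))
E
```

```text
([-0.19, 0.16, 9.38], np.float64(0.002), 'heading y', np.float64(-0.084), 'j6', np.float64(1.325))
[ 0.55248074 -0.18876732  0.15041746]
[267.2 275.9]
[371.3  45.7]
[110.7  79.1]
```

View pics/w5b.png

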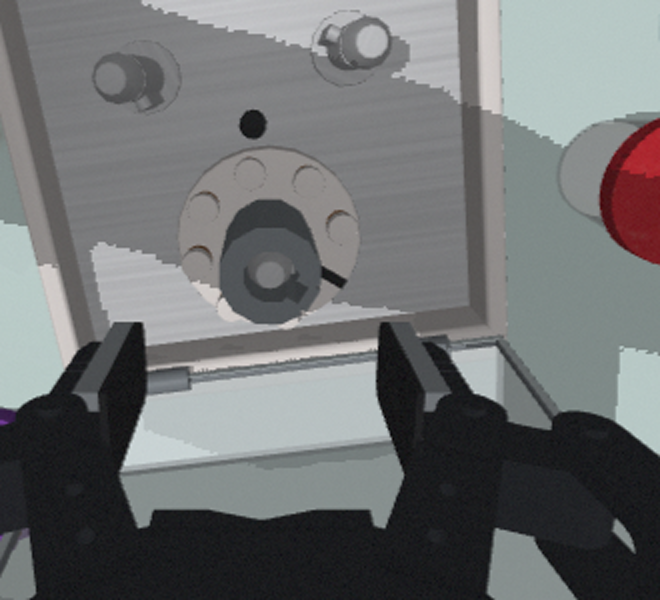

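>>> send_rows --motion "-0.4 -0.1 0.2 4 0; -0.4 -0.1 0.2 7.5 0; -0.4 -0.1 0.2 9.4 0; -0.4 -0.1 0.2 9.4 0; -0.4 -0.1 0.2 9.4 0"

```text
clock: 9.5
eef_pos: [0.555, -0.1899, 0.0569]
tool_rot: [0.736, 0.677, 0.0, 0.001]
ft_force: [0.2, -0.9, 0.7]
grip_width: 0.0596
grasp_force: 0.0
```

```bash
python3 - <<'E'
from h import *
im,M=snap("wrist","w6"); print(tool()[0].round(4))
cv2.imwrite("pics/w6b.png",cv2.resize(im[220:420,180:380,::-1],(600,600),interpolation=cv2.INTER_CUBIC))
E
```

```text
[ 0.5557 -0.1903  0.0577]
```

View pics/w6b.png

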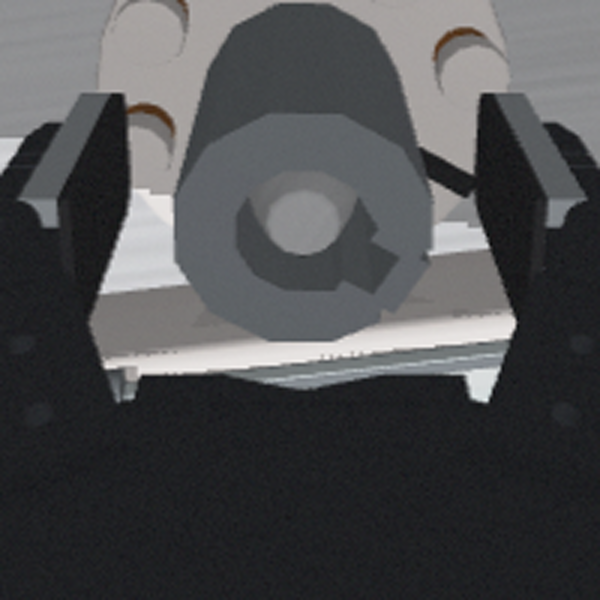

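>>> send_rows --motion "1 0 0 0 0; 1 0 0 0 0; 1 0 0 0 0; 1 0 0 0 0; 1 0 0 0 0"

```text
clock: 10.05
eef_pos: [0.5554, -0.1907, 0.058]
tool_rot: [0.736, 0.677, 0.001, 0.002]
ft_force: [-1.7, 1.3, 6.3]
grip_width: 0.0371
grasp_force: 59.8
```

```bash
python3 - <<'E'
from h import *
o=bot.get_obs(); print(o["eef_pos"],o["ft_force"],o["ft_torque"],delta([0,0,0])[3])
E
```

```text
[ 0.55539608 -0.19069938  0.05796238] [-1.74025224  1.27741388  6.33172938] [ 0.18429514  0.11914242 -0.0224673 ] -0.084
```

>>> send_rows --motion "1 0 0 -2 0; 1 0 0 -5 0; 1 0 0 -9 0; 1 0 0 -13 0; 1 0 0 -14 0"

```text
clock: 10.55
eef_pos: [0.5567, -0.1913, 0.2015]
tool_rot: [0.736, 0.677, 0.002, 0.004]
ft_force: [0.3, 0.2, -2.3]
grip_width: 0.0369
grasp_force: 62.3
```

>>> send_rows --motion "1 4.7 0 0 0; 1 9.4 0 0 0; 1 14 0 0 0; 1 18.6 -1 0 0; 1 23 -2 0 0"

```text
clock: 11.05
eef_pos: [0.5527, 0.0423, 0.1947]
tool_rot: [0.736, 0.677, -0.0, -0.0]
ft_force: [0.0, -0.3, -1.4]
grip_width: 0.0366
grasp_force: 62.1
```

```bash
python3 - <<'E'
from h import *
print(delta([.412,.364,.2],0))
E
```

```text
([30.88, -16.72, -0.51], np.float64(-0.084), 'heading y', np.float64(-0.084), 'j6', np.float64(1.731))
```

>>> send_rows --motion "1 4.2 -2.3 0 0; 1 8.4 -4.6 0 0; 1 12.6 -6.9 0 0; 1 16.8 -9.2 0 0; 1 21 -11.4 0 0"

```text
clock: 11.55
eef_pos: [0.4559, 0.2606, 0.1949]
tool_rot: [0.736, 0.677, -0.001, -0.0]
ft_force: [0.2, 0.3, -1.0]
grip_width: 0.0369
grasp_force: 62.1
```

>>> send_rows --motion "1 4.2 -2.3 0 0; 1 8.4 -4.6 0 0; 1 9.9 -5.3 3 0; 1 9.9 -5.3 8 0; 1 9.9 -5.3 12 0"

```text
clock: 12.05
eef_pos: [0.4115, 0.3628, 0.0732]
tool_rot: [0.735, 0.678, -0.001, 0.0]
ft_force: [0.2, -0.5, -2.0]
grip_width: 0.0368
grasp_force: 62.2
```

>>> send_rows --motion "1 0 0 0 0; 1 0 0 0 0; 1 0 0 0 0"

```text
clock: 12.35
eef_pos: [0.4146, 0.3635, 0.078]
tool_rot: [0.736, 0.677, 0.002, 0.0]
ft_force: [0.1, -0.1, -1.1]
grip_width: 0.037
grasp_force: 62.2
```

```bash
python3 - <<'E'
from h import *
print(delta([.412,.364,.037],0))
E
```

```text
([0.01, -0.28, 4.1], np.float64(-0.085), 'heading y', np.float64(-0.085), 'j6', np.float64(2.375))
```

>>> send_rows --motion "1 0 0 2.5 0; 1 0 0 3.8 0; 1 0 0 4.1 0; 1 0 0 4.1 0; 1 0 0 4.1 0"

```text
clock: 12.85
eef_pos: [0.4137, 0.3629, 0.0368]
tool_rot: [0.736, 0.677, 0.001, -0.0]
ft_force: [-1.7, -1.6, 6.4]
grip_width: 0.0367
grasp_force: 63.2
```

>>> send_rows --motion "-0.4 0 0 0 0; -0.4 0 0 0 0; -0.4 0 0 0 0; -0.4 0 0 -4 0; -0.4 0 0 -9 0"

```text
clock: 13.35
eef_pos: [0.4112, 0.3607, 0.1228]
tool_rot: [0.736, 0.677, -0.004, -0.0]
ft_force: [0.5, 1.2, -0.4]
grip_width: 0.06
grasp_force: 0.0
```

>>> send_rows --motion "-0.4 -3 2 -4 0; -0.4 -7 4 -8 0; -0.4 -10 4 -8 0; -0.4 -10 4 -8 0; -0.4 -10 4 -8 0"

```text
clock: 13.85
eef_pos: [0.4448, 0.2589, 0.205]
tool_rot: [0.737, 0.676, 0.001, -0.0]
ft_force: [0.2, 0.3, -1.0]
grip_width: 0.06
grasp_force: 0.0
```

```bash
python3 - <<'E'
from h import *
print(tool()[0],delta([0.5,.2,.2])[3])
im,M=snap("wrist","w7")
for n in("wheel_1","return_tray"):
    print(n,[(round(b["conf"],2),np.round(b["rect"]).astype(int).tolist(),pix2w(M,b["rect"][0],b["rect"][1],.02).round(3).tolist()[:2]) for b in boxes_of("wrist",n)])
cv2.imwrite("pics/w7b.png",cv2.resize(im[:,:,::-1],(800,600)))
E
```

```text
[0.44477297 0.25891375 0.20500633] -0.086
wheel_1 [(0.88, [369, 271, 72, 45], [0.545, 0.149]), (0.79, [294, 213, 72, 68], [0.458, 0.232]), (0.59, [290, 294, 66, 69], [0.444, 0.125])]
return_tray [(0.72, [284, 80, 230, 145], [0.458, 0.377])]
```

View pics/w7b.png

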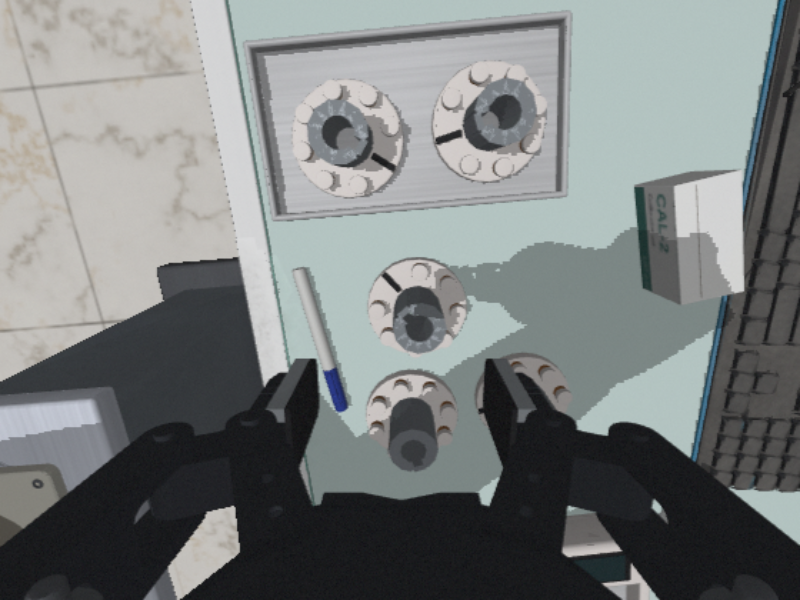

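Both finished wheels stand flat in the tray at (347,138) and (490,122). The three fresh wheels are at (417,303), (411,415) and (525,385). The finger midline shows that the hand-eye y offset is about 2 mm off, so I'll correct it and refit.

```bash
sed -i 's|T=T@np.array(m\["hand_eye"\])|H=np.array(m["hand_eye"]); H[:3,3]+=BIAS; T=T@H|; 1a BIAS=np.array([0,.0021,0])' h.py
cat >> h.py <<'E'
def bar(im,M,c,z=.009,r=(.030,.040)):
    th=np.radians(np.arange(0,360,3)); s=[]
    g=cv2.GaussianBlur(cv2.cvtColor(im,cv2.COLOR_RGB2GRAY),(3,3),0)
    for t in th:
        P=[[c[0]+q*np.cos(t),c[1]+q*np.sin(t),z] for q in np.linspace(*r,6)]
        U=np.clip(w2pix(M,P).round().astype(int),0,[559,419]); s.append(g[U[:,1],U[:,0]].astype(float).max())
    i=np.argsort(s)[:6]; return [(round(float((th[k]+np.pi)%(2*np.pi)-np.pi),2),int(s[k])) for k in i]
E
cat > poseM.py <<'E'
from h import *
def atpose(p,yheading):
    A=np.array([[np.cos(yheading+np.pi/2),np.cos(yheading),0],[np.sin(yheading+np.pi/2),np.sin(yheading),0],[0,0,-1]]).astype(float)
    return model("wrist",{"eef_pos":p,"tool_rot":R.from_matrix(A).as_quat()})
E
python3 - <<'E'
from fit import *; from poseM import atpose
res=[]
M5=atpose([.55248,-.18877,.15042],-.084); E_=lambda u,v:(150+u/2,90+v/2)
M3=atpose([.59751,-.11232,.14398],-1.044); D=lambda u,v:(180+u/2.6,130+v/2.6)
for M,P in((M5,[E_(269,270),E_(373,42),E_(112,76)]),(M3,[D(414,487),D(261,255),D(125,498)])):
    q,r=fit(M,list(zip([(48,0,84),(-30,45,84),(-30,-45,84)],P))); print(q.round(4),r.tolist())
    c,s=np.cos(q[2]),np.sin(q[2]); print([(q[0]+c*x-s*y).round(4).tolist() and [round(q[0]+c*x-s*y,4),round(q[1]+s*x+c*y,4)] for x,y in((.048,0),(-.03,.045),(-.03,-.045))])
im=cv2.imread("pics/w7.png")[:,:,::-1].copy(); M=model("wrist"); k=1/1.42857
for n,u,v in(("A",418,328),("C",412,450)):
    c=pix2w(M,u*k,v*k,.062); print(n,c.round(4),bar(im,M,c), delta([*c[:2],.15]))
E
```

```text
[ 0.5548 -0.1418 -1.5311] [[-0.0, 1.1], [-0.2, -0.5], [0.2, -0.3]]
[[np.float64(0.5567), np.float64(-0.1897)], [np.float64(0.5986), np.float64(-0.11)], [np.float64(0.5087), np.float64(-0.1136)]]
[ 0.5541 -0.145  -1.5316] [[0.2, 0.2], [-0.3, 0.3], [0.2, -0.6]]
[[np.float64(0.556), np.float64(-0.1929)], [np.float64(0.5979), np.float64(-0.1132)], [np.float64(0.5079), np.float64(-0.1168)]]
A [0.4549 0.2285 0.062 ] [(2.25, 89), (2.2, 112), (-1.47, 123), (-1.68, 126), (-1.41, 127), (-1.26, 130)] ([-3.05, 1.36, 5.37], None, 'heading y', np.float64(-0.083), 'j6', np.float64(2.183))
C [0.4427 0.1269 0.062 ] [(-1.52, 57), (-1.68, 58), (-1.62, 58), (-1.73, 58), (-1.57, 58), (-1.47, 59)] ([-13.28, 1.0, 5.38], None, 'heading y', np.float64(-0.083), 'j6', np.float64(2.183))
```

>>> send_rows --motion "-0.4 -3 1.4 4 0.15; -0.4 -3 1.4 8 0.285; -0.4 -3 1.4 12 0.285; -0.4 -3 1.4 12 0.285; -0.4 -3 1.4 12 0.285"

```text
clock: 14.5
eef_pos: [0.455, 0.2289, 0.0841]
tool_rot: [0.824, 0.566, -0.001, -0.0]
ft_force: [-0.1, 0.7, 0.6]
grip_width: 0.0602
grasp_force: 0.0
```

```bash
python3 - <<'E'
from h import *
im,M=snap("wrist","w8"); print(tool()[0])
c=[.4549,.2285]
for z in(.006,.009,.012): print(bar(im,M,c,z)[:4])
print(delta([*c,.032],2.25-5*np.pi/6))
# hub centre: annotate
u=w2pix(M,[[*c,.062]])[0]; print(u)
im=im[:,:,::-1].copy(); cv2.imwrite("pics/w8b.png",cv2.resize(im[150:350,160:400],(600,500),interpolation=cv2.INTER_CUBIC))
E
```

```text
[0.45644148 0.22950683 0.08564425]
[(-1.47, 80), (-2.51, 82), (-1.52, 83), (-1.57, 86)]
[(-1.41, 80), (-1.26, 84), (-1.47, 96), (-1.36, 109)]
[(-1.41, 82), (-1.26, 85), (-1.36, 97), (-1.2, 107)]
([-0.15, -0.11, 5.36], np.float64(0.001), 'heading y', np.float64(-0.367), 'j6', np.float64(2.404))
[279.43064599 248.8413205 ]
```

View pics/w8b.png

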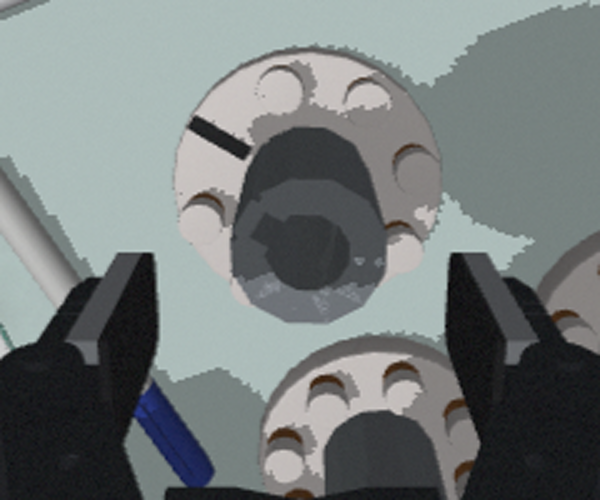

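The hub top is at (309,250) and the finger midline at column 301, so the wheel sits about 1.8 mm to tool +y. The index bar points up-left to (190,122), which agrees with a yaw of about 2.25–2.3. I'll pinch twice, 90° apart, to centre and square it.

>>> send_rows --motion "-0.4 -0.2 0.1 3 0; -0.4 -0.2 0.1 5.4 0; -0.4 -0.2 0.1 5.4 0; 1 -0.2 0.1 5.4 0; 1 -0.2 0.1 5.4 0"

```text
clock: 15.05
eef_pos: [0.4581, 0.2274, 0.0334]
tool_rot: [0.825, 0.566, 0.002, 0.0]
ft_force: [-0.7, -0.4, -1.0]
grip_width: 0.0369
grasp_force: 60.0
```

>>> send_rows --motion "1 0 0 0 0; 1 0 0 0 0; -0.4 0 0 0 0; -0.4 0 0 0 0; -0.4 0 0 -3.5 0"

```text
clock: 15.55
eef_pos: [0.4524, 0.2242, 0.0622]
tool_rot: [0.825, 0.565, -0.005, -0.001]
ft_force: [-0.0, 0.6, 0.7]
grip_width: 0.0599
grasp_force: 0.0
```

>>> send_rows --motion "-0.4 0 0 0 -0.15; -0.4 0 0 0 -0.3; -0.4 0 0 0 -0.45; -0.4 0 0 0 -0.6; -0.4 0 0 0 -0.75"

```text
clock: 16.05
eef_pos: [0.4559, 0.226, 0.0656]
tool_rot: [0.558, 0.83, -0.0, -0.0]
ft_force: [0.9, -0.8, 0.2]
grip_width: 0.0597
grasp_force: 0.0
```

>>> send_rows --motion "-0.4 0 0 0 -0.15; -0.4 0 0 0 -0.3; -0.4 0 0 0 -0.45; -0.4 0 0 0 -0.6; -0.4 0 0 0 -0.75"

```text
clock: 16.55
eef_pos: [0.4559, 0.226, 0.0656]
tool_rot: [0.215, 0.977, -0.0, -0.0]
ft_force: [0.1, 0.5, 0.3]
grip_width: 0.0599
grasp_force: 0.0
```

```bash
python3 - <<'E'
from h import *
print(tool()[0]);print(delta([.455,.229,.033],-.367+np.pi/2))
E
```

```text
[0.4558908  0.22595858 0.06557385]
([0.21, 0.24, 3.26], np.float64(-0.067), 'heading y', np.float64(1.137), 'j6', np.float64(0.894))
```

>>> send_rows --motion "-0.4 0 0 2 -0.067; -0.4 0 0 3.2 -0.067; -0.4 0 0 3.2 -0.067; 1 0 0 3.2 -0.067; 1 0 0 3.2 -0.067"

```text
clock: 17.05
eef_pos: [0.4566, 0.2263, 0.0345]
tool_rot: [0.186, 0.983, 0.0, 0.0]
ft_force: [-0.4, 0.2, -0.7]
grip_width: 0.0371
grasp_force: 60.0
```

>>> send_rows --motion "1 0 0 0 0; 1 0 0 0 0; 1 0 0 -3 0; 1 0 0 -8 0; 1 0 0 -13 0"

```text
clock: 17.55
eef_pos: [0.4549, 0.2256, 0.1643]
tool_rot: [0.185, 0.983, -0.001, -0.001]
ft_force: [0.9, 1.7, -2.2]
grip_width: 0.0369
grasp_force: 60.5
```

```bash
python3 - <<'E'
from h import *
print(tool()[0]);print(delta([.5975,-.1122,.2],2.620-2.25+7*np.pi/6-np.pi))
im,M=snap("wrist","w9")
E
```

```text
[0.45493493 0.22557097 0.1642533 ]
([-25.58, -26.27, -3.57], np.float64(0.304), 'heading y', np.float64(1.198), 'j6', np.float64(0.833))
```

>>> send_rows --motion "1 -3.2 -3.2 -2 -0.08; 1 -6.4 -6.5 -3 -0.16; 1 -9.6 -9.8 -3 -0.24; 1 -12.8 -13 -3 -0.32; 1 -16 -16.3 -3 -0.375"

```text
clock: 18.1
eef_pos: [0.5461, 0.0144, 0.1937]
tool_rot: [-0.003, 1.0, 0.0, 0.0]
ft_force: [1.2, -0.2, -1.6]
grip_width: 0.0367
grasp_force: 60.7
```

```bash
python3 - <<'E'
from h import *
print(tool()[0]);print(delta([.5974,-.111,.15],1.573))
E
```

```text
[0.54613464 0.01442754 0.19369675]
([-5.06, -12.57, 4.37], np.float64(0.003), 'heading y', np.float64(1.576), 'j6', np.float64(0.021))
```

>>> send_rows --motion "1 -1.8 -4.4 0 0; 1 -3.6 -8.8 0 0; 1 -5.1 -12.6 2 0; 1 -5.1 -12.6 4 0; 1 -5.1 -12.6 4 0"

```text
clock: 18.6
eef_pos: [0.5945, -0.1109, 0.1496]
tool_rot: [0.0, 1.0, 0.001, -0.004]
ft_force: [-1.0, 0.9, -1.8]
grip_width: 0.0368
grasp_force: 60.8
```

>>> send_rows --motion "1 0 0 0 0; 1 0 0 0 0; 1 0 0 0 0"

```text
clock: 18.9
eef_pos: [0.5977, -0.1089, 0.1552]
tool_rot: [-0.002, 1.0, -0.0, 0.001]
ft_force: [0.7, 0.1, -1.4]
grip_width: 0.0368
grasp_force: 60.8
```

```bash
python3 - <<'E'
from h import *
print(tool()[0]);print(delta([.5974,-.111,.1],1.573), bot.get_obs()["ft_force"],bot.get_obs()["ft_torque"])
E
```

```text
[ 0.59772339 -0.10892378  0.15524941]
([0.05, -0.21, 5.52], np.float64(0.002), 'heading y', np.float64(1.575), 'j6', np.float64(-0.184)) [ 0.71638139  0.14565218 -1.35537211] [ 0.00355142  0.02731897 -0.02686989]
```

>>> send_rows --motion "1 0 -0.2 2 0; 1 0 -0.2 3.5 0; 1 0 -0.2 4.5 0; 1 0 -0.2 5.1 0; 1 0 -0.2 5.1 0"

```text
clock: 19.4
eef_pos: [0.5959, -0.1117, 0.102]
tool_rot: [-0.001, 1.0, -0.0, -0.001]
ft_force: [-3.6, -1.0, -2.8]
grip_width: 0.0371
grasp_force: 60.8
```

>>> send_rows --motion "1 0 0 0 0; 1 0 0 0 0; 1 0 0 0 0"

```text
clock: 19.7
eef_pos: [0.5961, -0.1118, 0.1024]
tool_rot: [-0.001, 1.0, 0.0, -0.001]
ft_force: [-4.0, -1.0, -4.2]
grip_width: 0.037
grasp_force: 60.7
```

```bash
python3 - <<'E'
from h import *
o=bot.get_obs();print(tool()[0],o["ft_force"],o["ft_torque"],tool()[1].round(4).tolist())
E
```

```text
[ 0.59611884 -0.1118047   0.10244531] [-4.01418317 -1.01809387 -4.1573497 ] [-0.24176195  1.10958322 -0.03677233] [[-1.0, -0.0021, -0.0019], [-0.0021, 1.0, 0.0002], [0.0019, 0.0002, -1.0]]
```

>>> send_rows --motion "1 0.15 -0.05 0 0; 1 0.15 -0.05 0.5 0; 1 0.15 -0.05 1 0; 1 0.15 -0.05 1.5 0; 1 0.15 -0.05 1.5 0"

```text
clock: 20.2
eef_pos: [0.5957, -0.1124, 0.0868]
tool_rot: [-0.001, 1.0, -0.0, 0.0]
ft_force: [-1.5, -0.5, -3.8]
grip_width: 0.0366
grasp_force: 60.9
```

```bash
python3 - <<'E'
from h import *
o=bot.get_obs();print(tool()[0],o["ft_force"],o["ft_torque"])
E
```

```text
[ 0.59565255 -0.11237141  0.08682989] [-1.51239589 -0.49321583 -3.81250912] [-0.13770168  0.47063079 -0.02224261]
```

>>> send_rows --motion "1 0.05 -0.03 1 0; 1 0.05 -0.03 2 0; 1 0.05 -0.03 2.6 0; 1 0.05 -0.03 2.9 0; 1 0.05 -0.03 2.9 0"

```text
clock: 20.7
eef_pos: [0.5954, -0.1126, 0.0584]
tool_rot: [-0.001, 1.0, 0.0, 0.0]
ft_force: [-0.9, 0.8, -2.1]
grip_width: 0.0365
grasp_force: 60.9
```

>>> send_rows --motion "1 0 0 0 0; 1 0 0 0 0"

```text
clock: 20.9
eef_pos: [0.5954, -0.1126, 0.0586]
tool_rot: [-0.001, 1.0, 0.0, 0.0]
ft_force: [-0.9, 0.5, -1.5]
grip_width: 0.0368
grasp_force: 60.9
```

```bash
python3 - <<'E'
from h import *
o=bot.get_obs();print(tool()[0],o["ft_force"],o["ft_torque"])
E
```

```text
[ 0.59537799 -0.11262244  0.05860715] [-0.88696156  0.49910729 -1.54790758] [0.17150934 0.09396608 0.01550526]
```

>>> send_rows --motion "1 0 0 0.15 0; 1 0 0 0.15 0; -0.4 0 0 0.15 0; -0.4 0 0 0.15 0; -0.4 0 0 0.15 0"

```text
clock: 21.4
eef_pos: [0.5954, -0.1129, 0.0573]
tool_rot: [-0.001, 1.0, -0.0, 0.0]
ft_force: [-0.1, -0.7, 0.2]
grip_width: 0.0597
grasp_force: 0.0
```

>>> send_rows --motion "-0.4 0 0 -3 0; -0.4 0 0 -7 0; -0.4 0 0 -11 0; -0.4 0 0 -13 0; -0.4 0 0 -13 0"

```text
clock: 21.9
eef_pos: [0.5977, -0.1133, 0.1917]
tool_rot: [-0.001, 1.0, -0.001, 0.004]
ft_force: [0.1, -0.0, -0.1]
grip_width: 0.06
grasp_force: 0.0
```

```bash
python3 - <<'E'
from h import *
print(tool()[0]);print(delta([.4427,.125,.18],0))
snap("top","top1")
im=cv2.imread("pics/top1.png")
print([(round(b["conf"],2),np.round(b["rect"]).astype(int).tolist(),pix2w(model("top"),b["rect"][0],b["rect"][1],.025).round(3).tolist()[:2]) for b in boxes_of("top","wheel_1")])
E
```

```text
[ 0.59766351 -0.11326513  0.19165252]
([15.46, 23.86, 0.99], np.float64(-1.569), 'heading y', np.float64(1.573), 'j6', np.float64(-0.189))
[(0.67, [249, 255, 27, 26], [0.431, 0.124]), (0.61, [249, 221, 24, 30], [0.539, 0.125]), (0.61, [314, 201, 9, 16], [0.601, -0.08])]
```

```bash
python3 - <<'E'
from poseM import *
k=1/1.42857; M=atpose([.57,-.2112,.2809],-1.174)
for n,a,b in(("C",(58,245),(80,249)),("B",(45,163),(45,182)),("C7",(0,0),(0,0))):
    p,q=[pix2w(M,u*k,v*k,.009)[:2] for u,v in(a,b)]; d=q-p; print(n,p.round(3),q.round(3),np.arctan2(d[1],d[0]).round(2))
# C, B from w7: B bar start seen at (483,410)
M7=atpose([.44477,.25891,.205],-.0845)
for n,(u,v) in dict(C=(412,450),).items(): print(n,pix2w(M7,u*k,v*k,.062)[:2].round(4))
print(delta([.4427,.1255,.12],2.165))
E
```

```text
C [0.449 0.103] [0.453 0.082] -1.36
B [0.522 0.128] [0.505 0.125] -2.98
C7 [0.642 0.187] [0.642 0.187] 0.0
C [0.4465 0.1236]
([15.2, 23.86, 6.7], np.float64(-0.592), 'heading y', np.float64(1.573), 'j6', np.float64(-0.189))
```

>>> send_rows --motion "-0.4 2.6 4 0 -0.1; -0.4 5.2 8 0 -0.2; -0.4 7.8 12 0 -0.3; -0.4 10.4 16 0 -0.4; -0.4 13 20 1 -0.5"

```text
clock: 22.5
eef_pos: [0.4631, 0.0882, 0.1761]
tool_rot: [-0.25, 0.968, 0.0, -0.0]
ft_force: [1.4, 0.5, 0.4]
grip_width: 0.0595
grasp_force: 0.0
```

>>> send_rows --motion "-0.4 4 2.3 2 -0.09; -0.4 4 2.3 6 -0.09; -0.4 4 2.3 8 -0.09; -0.4 4 2.3 8 -0.09; -0.4 4 2.3 8 -0.09"

```text
clock: 23.0
eef_pos: [0.4176, 0.0877, 0.0963]
tool_rot: [-0.292, 0.956, 0.0, -0.001]
ft_force: [-0.6, 0.0, 0.1]
grip_width: 0.0595
grasp_force: 0.0
```

```bash
python3 - <<'E'
from h import *
print(tool()[0]);print(delta([.4427,.1269,.033],2.165))
im,M=snap("wrist","w10")
for z in(.006,.01): print(bar(im,M,[.4427,.1269],z,(.027,.038)))
print((w2pix(M,[[.4427,.1269,.062]])))
cv2.imwrite("pics/w10b.png",cv2.resize(im[100:400,120:440,::-1],(640,600),interpolation=cv2.INTER_CUBIC))
E
```

```text
[0.4175738  0.08774195 0.09634993]
([-4.29, 1.84, 6.33], np.float64(-0.002), 'heading y', np.float64(2.163), 'j6', np.float64(-0.385))
[(-1.31, 27), (-1.26, 36), (1.05, 57), (0.99, 57), (0.94, 57), (0.84, 57)]
[(-1.36, 26), (-1.31, 28), (0.99, 56), (1.05, 57), (0.89, 57), (0.94, 57)]
[[301.04782051 295.6575407 ]]
```

View pics/w10b.png

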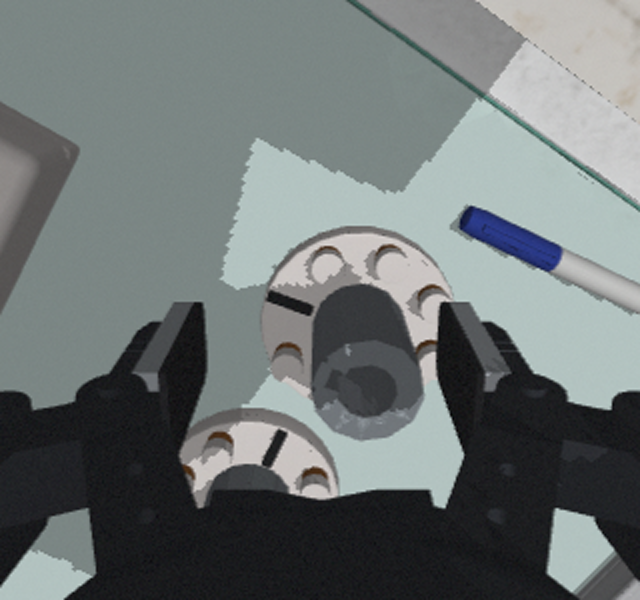

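Wheel C's hub top is at (367,390), about 1.5 mm to tool +y of the prediction, with its bar at yaw -1.33. I'll do the double pinch here too.

>>> send_rows --motion "-0.4 -2.2 1 0 -0.09; -0.4 -4.3 2 0 -0.174; -0.4 -4.3 2 0 -0.174; -0.4 -4.3 2 3 -0.174; -0.4 -4.3 2 6.3 -0.174"

```text
clock: 23.55
eef_pos: [0.4455, 0.1289, 0.0355]
tool_rot: [-0.373, 0.928, -0.0, 0.003]
ft_force: [0.5, 0.7, -0.6]
grip_width: 0.0604
grasp_force: 0.0
```

>>> send_rows --motion "-0.4 0 0 0 0; -0.4 0 0 0 0; 1 0 0 0 0; 1 0 0 0 0; 1 0 0 0 0"

```text
clock: 24.05
eef_pos: [0.4449, 0.1288, 0.0364]
tool_rot: [-0.374, 0.928, -0.0, 0.002]
ft_force: [0.0, -1.6, 6.7]
grip_width: 0.0366
grasp_force: 60.9
```

>>> send_rows --motion "1 0 0 0 0; -0.4 0 0 0 0; -0.4 0 0 0 0; -0.4 0 0 0 0; -0.4 0 0 -3.3 0"

```text
clock: 24.55
eef_pos: [0.4392, 0.1275, 0.0641]
tool_rot: [-0.374, 0.927, 0.0, -0.005]
ft_force: [-0.8, 0.7, -0.1]
grip_width: 0.0594
grasp_force: 0.0
```

>>> send_rows --motion "-0.4 0 0 0 0.15; -0.4 0 0 0 0.3; -0.4 0 0 0 0.45; -0.4 0 0 0 0.6; -0.4 0 0 0 0.75"

```text
clock: 25.05
eef_pos: [0.4427, 0.1286, 0.0671]
tool_rot: [-0.005, 1.0, -0.0, -0.0]
ft_force: [0.4, 0.2, -0.6]
grip_width: 0.0599
grasp_force: 0.0
```

>>> send_rows --motion "-0.4 0 0 0 0.15; -0.4 0 0 0 0.3; -0.4 0 0 0 0.45; -0.4 0 0 0 0.6; -0.4 0 0 0 0.75"

```text
clock: 25.55
eef_pos: [0.4427, 0.1285, 0.067]
tool_rot: [0.362, 0.932, -0.0, -0.0]
ft_force: [0.2, -0.5, -0.4]
grip_width: 0.0596
grasp_force: 0.0
```

```bash
python3 - <<'E'
from h import *
print(tool()[0]);print(delta([.4419,.1281,.0335],.764))
E
```

```text
[0.44274947 0.12854437 0.06701851]
([0.03, -0.09, 3.35], np.float64(0.067), 'heading y', np.float64(0.831), 'j6', np.float64(1.022))
```

>>> send_rows --motion "-0.4 0 0 2 0.067; -0.4 0 0 3.2 0.067; -0.4 0 0 3.2 0.067; -0.4 0 0 3.2 0.067; 1 0 0 3.2 0.067"

```text
clock: 26.05
eef_pos: [0.4435, 0.1287, 0.0358]
tool_rot: [0.39, 0.921, 0.0, 0.0]
ft_force: [-0.6, -0.4, 0.2]
grip_width: 0.0469
grasp_force: 0.0
```

>>> send_rows --motion "1 0 0 0 0; 1 0 0 0 0; 1 0 0 0 0; 1 0 0 -4 0; 1 0 0 -9 0"

```text
clock: 26.55
eef_pos: [0.4403, 0.1278, 0.1238]
tool_rot: [0.39, 0.921, -0.002, -0.003]
ft_force: [1.7, -0.1, -1.3]
grip_width: 0.0367
grasp_force: 61.0
```

>>> send_rows --motion "1 0 0 -4 0; 1 0 0 -6 0; 1 0 0 -6 0; 1 0 0 -6 0"

```text
clock: 26.95
eef_pos: [0.4426, 0.1285, 0.1846]
tool_rot: [0.39, 0.921, -0.0, -0.0]
ft_force: [-0.1, 0.0, -1.5]
grip_width: 0.0367
grasp_force: 61.0
```

```bash
python3 - <<'E'
from h import *
print(tool()[0]);print(delta([.5535,-.1923,.17],1.486))
E
```

```text
[0.44256938 0.12846871 0.18456161]
([-30.75, -14.36, 1.45], np.float64(-0.716), 'heading y', np.float64(0.77), 'j6', np.float64(1.083))
```

>>> send_rows --motion "1 -4.2 -2 0 -0.12; 1 -8.4 -4 0 -0.24; 1 -12.6 -6 0 -0.36; 1 -16.8 -8 0 -0.48; 1 -21 -9.8 0 -0.6"

```text
clock: 27.45
eef_pos: [0.5174, -0.092, 0.1823]
tool_rot: [0.098, 0.995, 0.0, -0.003]
ft_force: [1.6, 0.9, -1.2]
grip_width: 0.0365
grasp_force: 61.0
```

```bash
python3 - <<'E'
from h import *
print(tool()[0]);print(delta([.5535,-.1923,.17],1.486))
E
```

```text
[ 0.51739094 -0.0919682   0.18232168]
([-5.5, -9.14, 1.2], np.float64(-0.111), 'heading y', np.float64(1.375), 'j6', np.float64(0.02))
```

>>> send_rows --motion "1 -2.5 -4 0 -0.06; 1 -5.4 -9.1 0 -0.111; 1 -5.4 -9.1 1.5 -0.111; 1 -5.4 -9.1 3 -0.111; 1 -5.4 -9.1 3 -0.111"

```text
clock: 27.95
eef_pos: [0.5502, -0.1897, 0.1496]
tool_rot: [0.046, 0.999, 0.002, -0.005]
ft_force: [-0.5, 0.3, -1.6]
grip_width: 0.0367
grasp_force: 61.0
```

>>> send_rows --motion "1 0 0 0 0; 1 0 0 0 0; 1 0 0 0 0"

```text
clock: 28.25
eef_pos: [0.554, -0.1898, 0.1559]
tool_rot: [0.044, 0.999, -0.0, 0.001]
ft_force: [0.6, 0.6, -1.3]
grip_width: 0.0366
grasp_force: 61.0
```

```bash
python3 - <<'E'
from h import *
print(tool()[0]);print(delta([.5535,-.1923,.104],1.486))
E
```

```text
[ 0.55395118 -0.18983187  0.15590032]
([0.03, -0.25, 5.19], np.float64(-0.004), 'heading y', np.float64(1.482), 'j6', np.float64(-0.241))
```

>>> send_rows --motion "1 0.05 -0.25 2 0; 1 0.05 -0.25 3.5 0; 1 0.05 -0.25 4.5 0; 1 0.05 -0.25 5.1 0; 1 0.05 -0.25 5.1 0"

```text
clock: 28.75
eef_pos: [0.5532, -0.1924, 0.104]
tool_rot: [0.045, 0.999, 0.0, 0.0]
ft_force: [1.5, -0.5, -1.7]
grip_width: 0.037
grasp_force: 61.0
```

>>> send_rows --motion "1 0 0 0 0; 1 0 0 0 0"

```text
clock: 28.95
eef_pos: [0.5533, -0.1927, 0.1048]
tool_rot: [0.045, 0.999, 0.0, 0.001]
ft_force: [1.5, 0.2, -1.5]
grip_width: 0.037
grasp_force: 61.0
```

```bash
python3 - <<'E'
from h import *
o=bot.get_obs();print(tool()[0],o["ft_force"],o["ft_torque"])
E
```

```text
[ 0.55325969 -0.19270687  0.10483664] [ 1.48621048  0.22111369 -1.48071902] [ 0.26538773 -0.20722539 -0.08201404]
```

>>> send_rows --motion "1 -0.05 0 0.5 0; 1 -0.05 0 1 0; 1 -0.05 0 1.5 0; 1 -0.05 0 1.9 0; 1 -0.05 0 1.9 0"

```text
clock: 29.45
eef_pos: [0.5533, -0.1925, 0.0843]
tool_rot: [0.045, 0.999, 0.0, -0.0]
ft_force: [2.1, 1.7, -2.8]
grip_width: 0.0368
grasp_force: 60.9
```

```bash
python3 - <<'E'
from h import *
o=bot.get_obs();print(tool()[0],o["ft_force"],o["ft_torque"])
E
```

```text
[ 0.55327125 -0.19247576  0.08431077] [ 2.13905381  1.73596391 -2.7755855 ] [ 0.43297861 -0.50700274  0.05241211]
```

Key entered. Going all the way home.

>>> send_rows --motion "1 -0.05 0.05 1 0; 1 -0.05 0.05 1.8 0; 1 -0.05 0.05 2.3 0; 1 -0.05 0.05 2.5 0; 1 -0.05 0.05 2.5 0"

```text
clock: 29.95
eef_pos: [0.5534, -0.1924, 0.0602]
tool_rot: [0.045, 0.999, 0.0, -0.0]
ft_force: [-1.4, 1.6, 1.0]
grip_width: 0.0367
grasp_force: 61.2
```

>>> send_rows --motion "1 0 0 0.1 0; 1 0 0 0.1 0; 1 0 0 0.2 0; 1 0 0 0.2 0"

```text
clock: 30.35
eef_pos: [0.5536, -0.1924, 0.0601]
tool_rot: [0.045, 0.999, -0.0, 0.0]
ft_force: [-4.7, 2.2, 11.5]
grip_width: 0.0367
grasp_force: 62.6
```

```bash
python3 - <<'E'
from h import *
o=bot.get_obs();print(tool()[0],o["ft_force"],o["ft_torque"])
E
```

```text
[ 0.5535848  -0.19239389  0.06007034] [-4.72527678  2.15000877 11.46434574] [0.60733023 0.96169335 0.00312491]
```

>>> send_rows --motion "1 0 0 -0.1 0; -0.4 0 0 -0.1 0; -0.4 0 0 -0.1 0; -0.4 0 0 -0.1 0; -0.4 0 0 -3 0"

```text
clock: 30.85
eef_pos: [0.5505, -0.1914, 0.084]
tool_rot: [0.045, 0.999, 0.001, -0.005]
ft_force: [0.2, 0.4, -0.6]
grip_width: 0.0596
grasp_force: 0.0
```

>>> send_rows --motion "-0.4 0 0 -5 0; -0.4 0 0 -8.5 0; -0.4 0 0 -8.5 0; -0.4 0 0 -8.5 0"

```text
clock: 31.25
eef_pos: [0.5546, -0.1928, 0.174]
tool_rot: [0.045, 0.999, -0.0, 0.001]
ft_force: [0.3, -0.0, -0.5]
grip_width: 0.0598
grasp_force: 0.0
```

```bash
python3 - <<'E'
from h import *
print(tool()[0]);print(delta([.57,.134,.13],1.733))
E
```

```text
[ 0.55456275 -0.19275932  0.1740458 ]
([1.41, 32.69, 4.38], np.float64(-0.252), 'heading y', np.float64(1.481), 'j6', np.float64(-0.245))
```

>>> send_rows --motion "-0.4 0.2 4.7 0 -0.05; -0.4 0.4 9.4 0 -0.1; -0.4 0.6 14.1 0 -0.15; -0.4 0.8 18.8 0 -0.2; -0.4 1 23.5 0 -0.252"

```text
clock: 31.75
eef_pos: [0.5636, 0.0441, 0.1709]
tool_rot: [-0.082, 0.997, -0.0, -0.002]
ft_force: [0.3, -0.2, -0.4]
grip_width: 0.06
grasp_force: 0.0
```

>>> send_rows --motion "-0.4 2 4.7 0 0; -0.4 3 8.8 2 0; -0.4 3 8.8 4.4 0; -0.4 3 8.8 4.4 0; -0.4 3 8.8 4.4 0"

```text
clock: 32.25
eef_pos: [0.5201, 0.124, 0.1278]
tool_rot: [-0.081, 0.997, -0.0, -0.002]
ft_force: [0.0, -0.6, 1.0]
grip_width: 0.0597
grasp_force: 0.0
```

```bash
python3 - <<'E'
from h import *
print(tool()[0])
im,M=snap("wrist","w11")
for b in boxes_of("wrist","wheel_1"): print(b,pix2w(M,b["rect"][0],b["rect"][1],.025).round(4))
print(w2pix(M,[[.543,.134,.062]]), bar(im,M,[.543,.134],.009,(.027,.038)))
print(delta([.543,.134,.0335],1.733))
cv2.imwrite("pics/w11b.png",cv2.resize(im[100:400,120:440,::-1],(640,600),interpolation=cv2.INTER_CUBIC))
E
```

```text
[0.52009633 0.12404479 0.12777989]
{'rect': [288.1, 232.7, 91.5, 88.8], 'conf': 0.81} [0.5386 0.1383 0.025 ]
{'rect': [28.9, 253.9, 57.7, 92.5], 'conf': 0.7} [ 0.597  -0.0921  0.025 ]
{'rect': [422.4, 381.0, 53.6, 57.6], 'conf': 0.63} [0.6784 0.3045 0.025 ]
{'rect': [10.8, 147.9, 16.7, 37.0], 'conf': 0.61} [ 0.5021 -0.1003  0.025 ]
[[282.84199721 253.47888374]] [(-3.04, 39), (-2.98, 41), (0.31, 73), (0.37, 77), (0.52, 79), (0.16, 80)]
([-2.24, 0.67, 9.61], np.float64(-0.002), 'heading y', np.float64(1.731), 'j6', np.float64(0.072))
```

View pics/w11b.png

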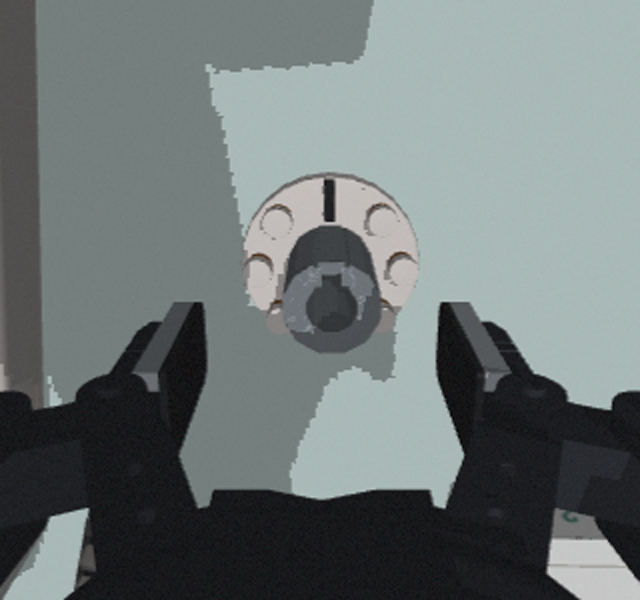

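Wheel B's hub top is at (332,305), 3 px right of the prediction. Its bar points straight up at column 329, so its yaw is about -2.98 and the flats already line up with the fingers.

>>> send_rows --motion "-0.4 -1.2 0.5 0 0; -0.4 -2.2 0.9 2 0; -0.4 -2.2 0.9 6 0; -0.4 -2.2 0.9 9.5 0; -0.4 -2.2 0.9 9.5 0"

```text
clock: 32.85
eef_pos: [0.5383, 0.135, 0.0303]
tool_rot: [-0.08, 0.997, -0.001, -0.004]
ft_force: [-1.1, -0.3, 0.3]
grip_width: 0.0595
grasp_force: 0.0
```

>>> send_rows --motion "-0.4 0 0 0 0; 1 0 0 0 0; 1 0 0 0 0; 1 0 0 0 0; 1 0 0 0 0"

```text
clock: 33.35
eef_pos: [0.544, 0.137, 0.0373]
tool_rot: [-0.081, 0.997, -0.0, 0.003]
ft_force: [-0.6, -1.4, 6.2]
grip_width: 0.0371
grasp_force: 61.0
```

>>> send_rows --motion "-0.4 0 0 0 0; -0.4 0 0 0 0; -0.4 0 0 0 0; -0.4 0 0 -3.3 0; -0.4 0 0 -3.3 0"

```text
clock: 33.85
eef_pos: [0.544, 0.1378, 0.0705]
tool_rot: [-0.081, 0.997, 0.001, 0.003]
ft_force: [1.0, 0.3, 0.6]
grip_width: 0.0595
grasp_force: 0.0
```

>>> send_rows --motion "-0.4 0 0 0 0.15; -0.4 0 0 0 0.3; -0.4 0 0 0 0.45; -0.4 0 0 0 0.6; -0.4 0 0 0 0.75"

```text
clock: 34.35
eef_pos: [0.5411, 0.137, 0.0666]
tool_rot: [0.293, 0.956, -0.0, -0.0]
ft_force: [-0.2, -0.5, -0.2]
grip_width: 0.0597
grasp_force: 0.0
```

>>> send_rows --motion "-0.4 0 0 0 0.15; -0.4 0 0 0 0.3; -0.4 0 0 0 0.45; -0.4 0 0 0 0.6; -0.4 0 0 0 0.75"

```text
clock: 34.85
eef_pos: [0.5411, 0.137, 0.0666]
tool_rot: [0.622, 0.783, -0.0, -0.0]
ft_force: [0.1, -1.0, -0.3]
grip_width: 0.0596
grasp_force: 0.0
```

```bash
python3 - <<'E'
from h import *
print(tool()[0]);print(delta([.5427,.1362,.035],.162))
E
```

```text
[0.54106903 0.13702088 0.06656702]
([-0.12, 0.14, 3.16], np.float64(0.065), 'heading y', np.float64(0.227), 'j6', np.float64(1.592))
```

>>> send_rows --motion "-0.4 0 0 2 0.067; -0.4 0 0 3.1 0.067; -0.4 0 0 3.1 0.067; -0.4 0 0 3.1 0.067; 1 0 0 3.1 0.067"

```text
clock: 35.35
eef_pos: [0.5419, 0.1371, 0.0367]
tool_rot: [0.646, 0.763, 0.0, 0.0]
ft_force: [-0.7, -0.3, 0.1]
grip_width: 0.0468
grasp_force: 0.0
```

>>> send_rows --motion "1 0 0 0 0; 1 0 0 0 0; 1 0 0 0 0; 1 0 0 -4 0; 1 0 0 -9 0"

```text
clock: 35.85
eef_pos: [0.5382, 0.1361, 0.1237]
tool_rot: [0.646, 0.763, -0.004, -0.003]
ft_force: [1.5, -0.1, -1.4]
grip_width: 0.0366
grasp_force: 61.0
```

>>> send_rows --motion "1 0 0 -4 -0.12; 1 0 0 -6 -0.24; 1 0 0 -6 -0.36; 1 0 0 -6 -0.48; 1 0 0 -6 -0.6"

```text
clock: 36.35
eef_pos: [0.5408, 0.1368, 0.1857]
tool_rot: [0.389, 0.921, -0.0, -0.001]
ft_force: [-0.4, -0.0, -3.5]
grip_width: 0.0367
grasp_force: 61.2
```

```bash
python3 - <<'E'
from h import *
print(tool()[0]);print(delta([.5055,-.116,.17],.162+1.78))
E
```

```text
[0.54079774 0.13678029 0.185741  ]
([-15.67, -20.14, 1.59], np.float64(-1.171), 'heading y', np.float64(0.771), 'j6', np.float64(1.048))
```

>>> send_rows --motion "1 -3 -3.9 0 -0.14; 1 -6 -7.8 0 -0.28; 1 -9 -11.6 0 -0.42; 1 -12 -15.4 0 -0.56; 1 -14 -18 0 -0.7"

```text
clock: 36.85
eef_pos: [0.5079, -0.0885, 0.1855]
tool_rot: [0.058, 0.998, -0.0, -0.001]
ft_force: [0.5, -0.6, -1.5]
grip_width: 0.0367
grasp_force: 61.3
```

>>> send_rows --motion "1 0 0 0 -0.14; 1 0 0 0 -0.28; 1 0 0 0 -0.42; 1 0 0 0 -0.47; 1 0 0 0 -0.47"

```text
clock: 37.35
eef_pos: [0.5084, -0.0866, 0.1855]
tool_rot: [-0.173, 0.985, 0.0, -0.001]
ft_force: [-0.1, 0.1, -2.4]
grip_width: 0.0369
grasp_force: 61.5
```

```bash
python3 - <<'E'
from h import *
print(tool()[0]);print(delta([.5055,-.116,.155],.771+1.17))
E
```

```text
[ 0.5084306  -0.08662143  0.18546782]
([1.27, -2.66, 3.05], np.float64(-0.022), 'heading y', np.float64(1.919), 'j6', np.float64(-0.517))
```

>>> send_rows --motion "1 1.2 -2.7 0 -0.022; 1 1.2 -2.7 1.5 -0.022; 1 1.2 -2.7 3 -0.022; 1 1.2 -2.7 3 -0.022; 1 1.2 -2.7 3 -0.022"

```text
clock: 37.85
eef_pos: [0.5066, -0.1159, 0.1559]
tool_rot: [-0.184, 0.983, 0.0, -0.001]
ft_force: [0.5, 0.8, -1.5]
grip_width: 0.0369
grasp_force: 61.5
```

```bash
python3 - <<'E'
from h import *
print(tool()[0]);print(delta([.5052,-.1162,.104],.771+1.17))
E
```

```text
[ 0.50661909 -0.11593682  0.15589631]
([0.14, 0.02, 5.19], np.float64(-0.0), 'heading y', np.float64(1.941), 'j6', np.float64(-0.595))
```

>>> send_rows --motion "1 0.1 0 2 0; 1 0.1 0 3.5 0; 1 0.1 0 4.5 0; 1 0.1 0 5 0; 1 0.1 0 5 0"

```text
clock: 38.35
eef_pos: [0.5061, -0.1163, 0.106]
tool_rot: [-0.184, 0.983, 0.0, -0.0]
ft_force: [-0.4, -0.5, -3.5]
grip_width: 0.0368
grasp_force: 61.5
```

>>> send_rows --motion "1 0 0 0 0; 1 0 0 0 0"

```text
clock: 38.55
eef_pos: [0.5066, -0.1166, 0.1069]
tool_rot: [-0.184, 0.983, -0.0, 0.001]
ft_force: [0.4, -0.1, -1.9]
grip_width: 0.0368
grasp_force: 61.5
```

```bash
python3 - <<'E'
from h import *
o=bot.get_obs();print(tool()[0],o["ft_force"],o["ft_torque"])
E
```

```text
[ 0.50662539 -0.11656764  0.10691464] [ 0.36241181 -0.05094031 -1.92182726] [0.00831173 0.10762053 0.00800929]
```

>>> send_rows --motion "1 0 0 0.5 0; 1 0 0 1 0; 1 0 0 1.5 0; 1 0 0 2 0; 1 0 0 2 0"

```text
clock: 39.05
eef_pos: [0.5056, -0.1163, 0.0851]
tool_rot: [-0.184, 0.983, 0.0, -0.001]
ft_force: [-0.7, 0.4, -2.4]
grip_width: 0.0367
grasp_force: 61.5
```

```bash
python3 - <<'E'
from h import *
o=bot.get_obs();print(tool()[0],o["ft_force"],o["ft_torque"])
E
```

```text
[ 0.50559152 -0.11627045  0.08513089] [-0.71400897  0.39668494 -2.42849179] [0.01836922 0.01962526 0.07271972]
```

>>> send_rows --motion "1 0 0 1 0; 1 0 0 1.8 0; 1 0 0 2.2 0; 1 0 0 2.4 0; 1 0 0 2.4 0"

```text
clock: 39.55
eef_pos: [0.506, -0.1164, 0.0618]
tool_rot: [-0.184, 0.983, 0.0, -0.0]
ft_force: [0.7, 1.1, -2.1]
grip_width: 0.0366
grasp_force: 61.5
```

>>> send_rows --motion "1 0 0 0.1 0; 1 0 0 0.2 0; 1 0 0 0.2 0; 1 0 0 0.2 0"

```text
clock: 39.95
eef_pos: [0.5067, -0.1165, 0.0611]
tool_rot: [-0.184, 0.983, -0.0, 0.001]
ft_force: [-2.0, 0.7, 4.9]
grip_width: 0.0368
grasp_force: 62.2
```

```bash
python3 - <<'E'
from h import *
o=bot.get_obs();print(tool()[0],o["ft_force"],o["ft_torque"])
E
```

```text
[ 0.50665178 -0.11654193  0.06113335] [-2.0184055   0.65339836  4.88183975] [ 0.19598624  0.3880259  -0.00449536]
```

>>> send_rows --motion "1 0 0 -0.1 0; -0.4 0 0 -0.1 0; -0.4 0 0 -0.1 0; -0.4 0 0 -0.1 0; -0.4 0 0 -3 0"

```text
clock: 40.45
eef_pos: [0.5029, -0.1157, 0.0868]
tool_rot: [-0.184, 0.983, 0.002, -0.004]
ft_force: [-0.0, -0.4, -1.1]
grip_width: 0.0596
grasp_force: 0.0
```

>>> send_rows --motion "-0.4 0 0 -5 0; 0 0 0 -9.5 0.1; 1 0 0 -14 0.2; 1 0 0 -18.5 0.3; 1 0 0 -18.5 0.33"

```text
clock: 40.95
eef_pos: [0.5095, -0.1172, 0.2825]
tool_rot: [-0.019, 1.0, -0.002, 0.007]
ft_force: [0.1, -0.0, -0.5]
grip_width: 0.0014
grasp_force: 0.0
```

```bash
python3 - <<'E'
from h import *
print(tool()[0]);print(delta([.56,-.365,.27],1.61))
im,M=snap("scene","scene1"); f,cx,cy,T=M
top,_=snap("top","top2")
O=np.array([.5515,-.1444]); a=-1.531; c,s=np.cos(a),np.sin(a)
def edge(th,y): # front outer top edge
    x=.104-(.188*np.cos(th)-.053*np.sin(th)); z=.045+.188*np.sin(th)+.053*np.cos(th); return [O[0]+c*x-s*y,O[1]+s*x+c*y,z]
for th in(1.6,1.68,1.75): print(th,w2pix(M,[edge(th,-.1),edge(th,.1)]).round(1).tolist(),np.round(edge(th,0),3))
A=cv2.resize(im[90:240,230:420,::-1],(570,450)); B=cv2.resize(top[160:270,150:330,::-1],(0,0),fx=1.25,fy=1.25)
B=np.pad(B,((0,450-B.shape[0]),(0,0),(0,0))); cv2.imwrite("pics/s1.png",np.hstack([A,B]))
E
```

```text
[ 0.5094589  -0.11724908  0.282545  ]
([-4.09, -24.94, 1.4], np.float64(-0.001), 'heading y', np.float64(1.609), 'j6', np.float64(-0.264))
1.6 [[376.9, 127.0], [323.4, 101.0]] [ 0.558 -0.307  0.231]
1.68 [[379.2, 125.9], [326.0, 100.2]] [ 0.559 -0.321  0.226]
1.75 [[381.0, 125.3], [328.1, 99.8]] [ 0.559 -0.334  0.221]
```

View pics/s1.png

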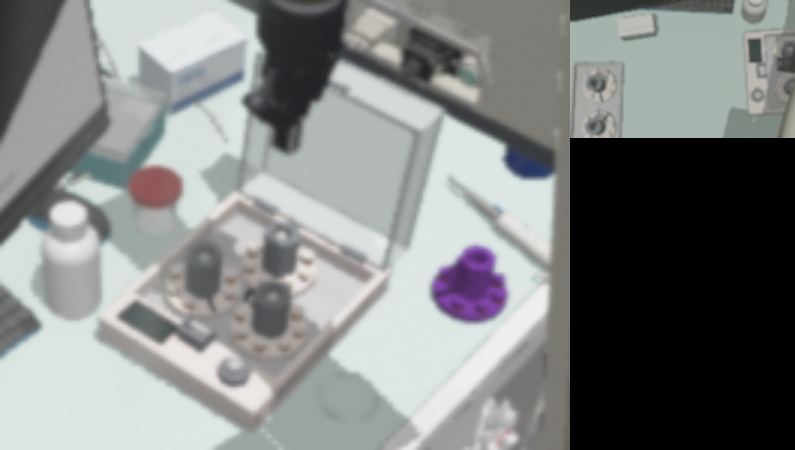

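All three fresh wheels sit on their spindles (hubs at (204,268), (282,250) and (270,308)), and no fresh wheel is left on the worktop. The cover's outer corner at (443,108) puts it at about 1.63 rad. Next I'll check the room behind it.

```bash
python3 - <<'E'
from poseM import *
k=1/1.42857; M=atpose([.57,-.2112,.2809],-1.174)
for u,v in((790,220),(740,300),(690,375)): print(pix2w(M,u*k,v*k,0).round(3))
E
```

```text
[ 0.752 -0.562  0.   ]
[ 0.663 -0.565  0.   ]
[ 0.569 -0.565  0.   ]
```

>>> send_rows --motion "1 -0.8 -4.8 0 0; 1 -1.6 -9.6 0 0; 1 -2.4 -14.4 0 0; 1 -3.2 -19.2 0 0; 1 -4 -24 0 0"

```text
clock: 41.55
eef_pos: [0.5554, -0.3561, 0.2731]
tool_rot: [-0.021, 1.0, 0.001, -0.001]
ft_force: [0.7, -0.0, 1.7]
grip_width: -0.0001
grasp_force: 0.0
```

>>> send_rows --motion "1 -0.4 -1 3 0; 1 -0.4 -1 6 0; 1 -0.4 -1 8 0; 1 -0.4 -1 8 0; 1 -0.4 -1 8 0"

```text
clock: 42.05
eef_pos: [0.5596, -0.364, 0.1939]
tool_rot: [-0.02, 1.0, 0.001, -0.001]
ft_force: [1.0, -0.4, 0.3]
grip_width: 0.0001
grasp_force: 0.0
```

>>> send_rows --motion "1 0 1.5 0 0; 1 0 3 0 0; 1 0 4.5 0 0; 1 0 6 0 0; 1 0 6 0 0"

```text
clock: 42.55
eef_pos: [0.5593, -0.3036, 0.1991]
tool_rot: [-0.021, 1.0, -0.002, 0.003]
ft_force: [-0.2, 0.0, 8.8]
grip_width: 0.0001
grasp_force: 4.2
```

>>> send_rows --motion "1 0 1.7 -1.2 0; 1 0 3.3 -1.6 0; 1 0 5.8 -1.6 0; 1 0 8.2 -1.3 0; 1 0 8.2 -1.3 0"

```text
clock: 43.05
eef_pos: [0.5541, -0.2186, 0.2084]
tool_rot: [-0.022, 1.0, 0.001, -0.0]
ft_force: [0.1, -0.2, -1.2]
grip_width: -0.0001
grasp_force: 0.0
```

>>> send_rows --motion "1 0 2.3 0.8 0; 1 0 4.6 2 0; 1 0 6.6 3.5 0; 1 0 8.5 5.3 0; 1 0 8.5 5.3 0"

```text
clock: 43.55
eef_pos: [0.5493, -0.1349, 0.1531]
tool_rot: [-0.022, 1.0, 0.001, -0.002]
ft_force: [0.4, -1.0, 0.4]
grip_width: 0.0002
grasp_force: 0.0
```

```bash
python3 - <<'E'
from h import *
im,M=snap("scene","scene2")
for n in("cover","wheel_1"): print([(round(b["conf"],2),np.round(b["rect"]).tolist()) for b in boxes_of("scene",n)][:4])
O=np.array([.5515,-.1444]); a=-1.531; c,s=np.cos(a),np.sin(a)
def P(th,r,h,y):
    x=.104-(r*np.cos(th)-h*np.sin(th)); z=.045+r*np.sin(th)+h*np.cos(th); return [O[0]+c*x-s*y,O[1]+s*x+c*y,z]
for th in(0,.2,.4,.8,1.2,1.6):
    u=w2pix(M,[P(th,r,h,y) for r in(0,.188) for h in(0,.053) for y in(-.1,.1)]); lo,hi=u.min(0),u.max(0); print(th,((lo+hi)/2).round(),(hi-lo).round())
E
```

```text
[(0.87, [319.0, 172.0, 84.0, 55.0])]
[(0.78, [319.0, 201.0, 25.0, 21.0]), (0.74, [300.0, 188.0, 32.0, 23.0])]
0 [317. 178.] [86. 73.]
0.2 [318. 173.] [87. 65.]
0.4 [320. 168.] [86. 56.]
0.8 [326. 154.] [80. 52.]
1.2 [333. 145.] [68. 70.]
1.6 [343. 141.] [68. 79.]
```

>>> send_rows --motion "1 0 1 0.5 0; 1 0 1.8 1.5 0; 1 0 2 2.5 0; 1 0 2 2.5 0"

```text
clock: 44.1
eef_pos: [0.5487, -0.1169, 0.128]
tool_rot: [-0.021, 1.0, 0.001, -0.002]
ft_force: [-0.1, -0.2, -0.6]
grip_width: -0.0002
grasp_force: 0.0
```

>>> send_rows --motion "1 -0.0 2 0.5 0; 1 0 3.2 1.5 0; 1 0 3.2 2.5 0; 1 0 3.2 2.9 0; 1 0 3.2 2.9 0"

```text
clock: 44.6
eef_pos: [0.5488, -0.0848, 0.1008]
tool_rot: [-0.021, 1.0, 0.001, -0.0]
ft_force: [-0.5, 1.4, 2.5]
grip_width: -0.0
grasp_force: 1.4
```

>>> send_rows --motion "1 0 0 0.2 0; 1 0 0 0.4 0; 1 0 0 0.6 0; 1 0 0 0.6 0; 1 0 0 0.6 0"

```text
clock: 45.1
eef_pos: [0.5491, -0.0846, 0.0978]
tool_rot: [-0.021, 1.0, 0.001, 0.001]
ft_force: [-6.6, 6.1, 18.7]
grip_width: -0.0001
grasp_force: 9.7
```

>>> send_rows --motion "1 0 0 0.3 0; 1 0 0 0.3 0; 1 0 0 0.3 0; 1 0 0 0.3 0"

```text
clock: 45.5
eef_pos: [0.5492, -0.0847, 0.0977]
tool_rot: [-0.021, 1.0, 0.001, 0.002]
ft_force: [-11.9, 7.4, 34.3]
grip_width: 0.0002
grasp_force: 17.3
```

>>> send_rows --motion "1 0 0 0 0; 1 0 0 -1 0; 1 0 0 -3 0; 1 0 0 -5 0; 1 0 0 -5 0"

```text
clock: 46.0
eef_pos: [0.5507, -0.0867, 0.1443]
tool_rot: [-0.02, 1.0, -0.001, 0.002]
ft_force: [0.5, -0.2, 0.2]
grip_width: -0.0003
grasp_force: 0.0
```

```bash
python3 - <<'E'
from h import *
O=np.array([.5515,-.1444]); a=-1.531; c,s=np.cos(a),np.sin(a)
x,y=-.115,-.060; b=[O[0]+c*x-s*y,O[1]+s*x+c*y]; print(b,tool()[0]); print(delta([*b,.12]))
snap("scene","scene3"); print([(round(q["conf"],2),np.round(q["rect"]).tolist()) for q in boxes_of("scene","cover")][:2])
# button from old wrist fit check
E
```

```text
[np.float64(0.48697213650539106), np.float64(-0.031878202854641886)] [ 0.55069701 -0.08669285  0.14426597]
([6.16, 5.74, 2.39], None, 'heading y', np.float64(1.611), 'j6', np.float64(-0.196))
[(0.58, [318.0, 183.0, 84.0, 65.0])]
```

>>> send_rows --motion "1 3.1 2.9 0 0; 1 6.1 5.8 0 0; 1 6.1 5.8 3 0; 1 6.1 5.8 6 0; 1 6.1 5.8 7 0"

```text
clock: 46.6
eef_pos: [0.482, -0.03, 0.0683]
tool_rot: [-0.02, 1.0, 0.0, -0.004]
ft_force: [-1.2, -0.1, -0.2]
grip_width: 0.0001
grasp_force: 0.0
```

>>> send_rows --motion "1 0 0 0 0; 1 0 0 0.4 0; 1 0 0 0.8 0; 1 0 0 1.2 0; 1 0 0 1.2 0"

```text
clock: 47.1
eef_pos: [0.4869, -0.0305, 0.0613]
tool_rot: [-0.02, 1.0, -0.0, 0.001]
ft_force: [-0.2, -0.4, 4.9]
grip_width: 0.0003
grasp_force: 2.3
```

>>> send_rows --motion "1 0 0 0.3 0; 1 0 0 0.5 0; 1 0 0 0.6 0; 1 0 0 0.6 0; 1 0 0 0.6 0"

```text
clock: 47.6
eef_pos: [0.4872, -0.0305, 0.0604]
tool_rot: [-0.02, 1.0, -0.0, 0.003]
ft_force: [-13.0, 0.3, 41.1]
grip_width: 0.0002
grasp_force: 20.5
```

>>> send_rows --motion "1 0 0 -1.05 0; 1 0 0 -1.05 0; 1 0 0 -1.05 0; 1 0 0 -1.05 0"

```text
clock: 48.0
eef_pos: [0.4864, -0.0303, 0.0646]
tool_rot: [-0.02, 1.0, -0.0, 0.001]
ft_force: [2.3, 0.3, 2.0]
grip_width: -0.0004
grasp_force: 1.2
```

>>> send_rows --motion "1 0 0 -0.2 0; 1 0 0 -0.2 0; 1 0 0 -0.2 0; 1 0 0 -0.2 0"

```text
clock: 48.4
eef_pos: [0.485, -0.0302, 0.0661]
tool_rot: [-0.02, 1.0, 0.0, -0.001]
ft_force: [0.5, -1.4, 0.3]
grip_width: 0.0003
grasp_force: 0.0
```

>>> send_rows --motion "1 0 0 0.5 0; 1 0 0 0.7 0; 1 0 0 0.7 0; 1 0 0 0.7 0; 1 0 0 0.7 0"

```text
clock: 48.9
eef_pos: [0.4855, -0.0302, 0.0609]
tool_rot: [-0.02, 1.0, -0.0, 0.0]
ft_force: [-4.2, 0.0, 13.7]
grip_width: 0.0003
grasp_force: 6.8
```

>>> send_rows --motion "1 0 0 -3 0; 1 0 0 -7 0; 1 0 0 -12 0; 1 3 2 -16 0; 1 6 4 -16 0"

```text
clock: 49.4
eef_pos: [0.4273, 0.0074, 0.2241]
tool_rot: [-0.019, 1.0, 0.0, 0.005]
ft_force: [-0.0, -0.0, -0.9]
grip_width: 0.0002
grasp_force: 0.0
```

>>> send_rows --motion "1 4 2 0 0; 1 8 4 0 0; 1 8 4 0 0; 1 8 4 0 0; 1 8 4 0 0"

```text
clock: 49.9
eef_pos: [0.3435, 0.044, 0.2197]
tool_rot: [-0.02, 1.0, -0.0, 0.001]
ft_force: [0.1, 0.3, 0.7]
grip_width: 0.0001
grasp_force: 0.0
```

```bash
python3 - <<'E'
from h import *
im,M=snap("scene","scene4"); print([(round(q["conf"],2),np.round(q["rect"]).tolist()) for q in boxes_of("scene","cover")][:2], tool()[0])
for n in("reagent_box","wash_bottle","specimen_cup"): print(n,[np.round(q["rect"]).tolist() for q in boxes_of("scene",n)][:1])
# edge check: shut front top edge prediction vs. picture
a=cv2.imread("pics/scene3.png"); 
print(workorder.job_done())
E
```

```text
[(0.68, [300.0, 180.0, 51.0, 70.0])] [0.34358981 0.04381779 0.21955956]
reagent_box [[196.0, 246.0, 36.0, 39.0]]
wash_bottle [[254.0, 175.0, 23.0, 42.0]]
specimen_cup [[282.0, 156.0, 17.0, 24.0]]
the job is handed in; nothing more can be done
None
```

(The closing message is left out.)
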